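# Pack the reference case of rock specimens and shut it

## Robot

A 7-joint arm with a two-finger parallel gripper is mounted at the origin on the work surface. World frame = base frame: x ahead of the robot, y to its left, z up, the work surface at z = 0. Lengths are in m, angles in rad, forces in N, time in s.
With the tool pointing down it reaches from about 0.4 to 0.875 m from the base axis. Payload 4.4 kg.
Tool frame: the origin (TCP) lies midway between the tips of the shut fingers; the grasp point (between the pads) lies 19 mm behind it (robot.pinch_z is the distance from the TCP to the grasp point, in m); z points along the fingers, x is the direction in which the jaws open and shut, and the axes are right-handed (so a half turn about z gives the same grasp; the last joint's range is limited). The gripper opens to 85 mm and grips with 20 to 120 N. Pads are 22 mm wide; open, the fingers measure 114 mm over their backs; the gripper's body (76 mm by 85 mm) begins 54 mm behind the grasp point. The pads swing forward as they close: fully open they stand 13 mm farther back than shut.
Start: joints at [-1.253, 0.628, 0.038, 1.517, -0.027, 0.996, -0.02], TCP at [0.243, 0.603, 0.231] pointing down, gripper open.
Joint ranges: [-3.06, 3.06], [-0.37, 2.12], [-1.25, 1.32], [0.18, 2.47], [-1.1, 4.24], [0.23, 1.98], [-2.94, 2.94]. Speed limits (rad/s): [2.57, 2.57, 3.14, 3.14, 3.14, 3.14, 3.14].

## Interface

Orientations are given as a unit quaternion [w, x, y, z].
In Python, from bench import robot, grab_frame, ticket, search_frame gives the robot as it stands.
- The arm moves only by the tool arm_command, never from a script. Its argument "series" is a list of rows, each an object of numbers: "tx", "ty", "tz": the shift along the tool's x, y, z as a fraction of full scale; "ax", "ay", "az": the turn, a rotation vector about the tool's x, y, z as a fraction of full scale; "fingers": the closure, from 0 (fully open) to 1 (shut). In form: [{"tx": .., "ty": .., "tz": .., "ax": .., "ay": .., "az": .., "fingers": ..}, ...]. A call has exactly 5 rows; each row is the pose to reach, as a shift and turn from the pose commanded when the call began, along the tool's axes at that moment; what a row does not reach only later rows make up. Full scale, the value 1, is 0.2 m for a shift and 90 degrees for a turn. A row lasts 1/8 s, in which the tool goes at most 62.5 mm and 10.7 degrees, less where a joint would pass 70% of its speed; a pose out of reach is approached as far as the arm can. A call with a number of a shift or a turn outside -1 to 1 is refused whole. A call with a gripper value outside its range is refused whole. The fingers move at their own pace and stop on an object; the grip force is fixed at half the most. Time passes only in rows, so rows that repeat a pose let the fingers close, or fill a call up. It gives the time, the measured TCP pose, the force and the opening at its end, in the units of the state.
- robot.get_state(): the state, without advancing time (a new reading comes with each control period).
- grab_frame(name): name is "side" or "top" or "wrist"; returns a dict with "img" (400x640x3 uint8, red, green, blue), "intrinsics" (3x3 intrinsics, pixels), "k1" (the pictures are not rectified: a ray, as slopes to the right and down, at radius r is drawn at 1 + k1 r^2 times it, then the intrinsics apply), "world_to_cam" (4x4, takes a point from world to camera coordinates); the wrist camera has in their place "hand_eye" (4x4, takes a point from camera to tool coordinates, whose origin is the TCP and whose axes are the tool frame's). Camera axes: x right, y down, z forward; pixel columns grow to the right and rows downward; lengths in m; the calibration is good to about 2 mm. A picture is of the moment at which its call begins: read the wrist's pose just before it. There is no depth.
- ticket.finish_job(): hands the job in, once; it reports no verdict.
Trained networks look in the newest picture that a camera, given by its name, has taken for a name from the list of things; names that differ only in an ending like _2 or _b are one class to them, and where a whole thing is asked for, a point or a joint stands for the part that bears it (a point fixed in the world has none). Each returns a list of dicts, best first, with "conf" (0 to 1); they miss things now and then, are a little off and sometimes report something else, mostly with a low value. They report only what shows in the picture. A call takes as long as a camera call. They do not tell look-alikes from the thing itself.
- search_frame(camera, label): "rect" ([left, top, width, height] in pixels, round what is visible of it).
The state is a dict: "t": time; "joint_positions": joint angles; "qvel": joint speeds; "joint_torque": joint torques, N m; "tcp_pos": TCP position; "orientation": TCP orientation; "contact_force": force on the tool from outside, world axes, zero at the start; "torque": the same for the moment, N m; "width": finger opening in m.
Only numpy, scipy, OpenCV 4.12 (cv2) and the standard library are available. Lean on these libraries where they do the work, as an engineer would, in place of code of your own. Each camera call takes 0.05 s, during which the arm holds its last target.

## Task

Pack the open wooden specimen case: in its empty front row stand the round drill core directly in front of the coiled ammonite, the square sawn block directly in front of the smooth pebble and the long rough rock directly in front of the crystal cluster, each centred in its lane, and lay the thin slab flat on the middle of the block. When all four lie inside with nothing standing above the rim, swing the lid over until it is fully shut. Do not disturb the amber bottle.

Things in the scene. Friction and masses are not known exactly. Their poses are not given: they have to be found in the camera images.
- case: Fixed wooden case, 190 (x) by 298 (y) by 56 mm high, walls and floor 8 mm. Origin: centre of its underside, at bench level; x points from the front wall (robot's side) to the hinged wall, z up. Lines on its floor mark three lanes along x, centred at y = -94, 0, +94 mm. The back row (x = +57 mm) holds the three fixed references, one a lane, in any order; front row empty (good centre: x = -25 mm).
- lid (a joint): Lid angle (rad): 0 shut; 1.6 to 1.8 at the start (upright, leaning back); stop 1.85. Plain panel 190 by 298 by 8 mm, no handle. Hinge line parallel to the case's y, at its x = +95 mm, 56.5 mm up; upright it reaches 247 mm. Stiff hinge: stays at any angle. Push its outer (far) face towards the robot, then down to shut: 3 to 5 N at 140 mm from the hinge, less lower down.
- ammonite: Fixed reference specimen in the case: tan ammonite fossil, a flat coiled spiral about 50 mm across and 16 mm high. Origin: centre of its underside, on the case's floor; axes as the case's.
- pebble: Fixed reference specimen in the case: smooth round grey pebble, 46 mm across and 28 mm high. Origin: centre of its underside, on the case's floor; axes as the case's.
- crystal: Fixed reference specimen in the case: cluster of pale six-sided pointed crystals on a round base, about 40 mm across and 40 mm high. Origin: centre of its underside, on the case's floor; axes as the case's.
- core_mid (a point): Centre of the loose drill core: an upright stone cylinder, 40 mm in diameter and 40 mm high; z up. Stands loose on the bench at the start.
- block_mid (a point): Centre of the loose sawn block: a speckled granite block, square, 52 by 52 mm, 26 mm high; x and y along its sides, z up. Stands loose on the bench at the start.
- rock_mid (a point): Centre (15 mm above its underside) of the loose rough rock: a dark long lump with a broken top, 36 mm wide (x) by about 70 mm long (y), body 30 mm high, broken top to about 40 mm; its two long flanks are flat and parallel; z up. Stands loose on the bench at the start.
- slab_mid (a point): Centre of the loose thin slab: a small flat stone plate, 28 mm (x) by 48 mm (y), 12 mm thick; z up. Stands loose on the bench at the start.
- acid_mid (a point): Centre of the brown glass bottle with black cap, 48 mm in diameter and 105 mm high, standing loose on the bench. To be left alone.
Things that resemble listed ones, but are neither listed nor needed, are in the scene too. What is shaped like the part that bears block_mid but purple is not meant.

How it is judged:
By the outcome, as a careful person would: the job done as asked, in the order asked, and still so for the second after the job is handed in, with the robot touching nothing.
It also fails if it takes over 138 s, if anything falls off the work surface, if the arm or the gripper's body presses on something with over 40 N, if the wrist force passes 120 N, or if a joint passes its speed limit or range.

## Working session

There is one attempt and no reset: what is moved stays moved. The work goes in short steps, Python scripts to look and compute and a tool call to move; the robot and the scene stay as the last step left them, time stands still between calls to the robot, and variables do not carry over. Pictures are saved under pics/ and viewed, and the job is handed in when it is done.

Besides the shell and the picture viewer there is one more tool, called as name(argument=value, ...) on one line, values as JSON. arm_command: Moves the arm, as the interface text tells. Its arguments: {"type":"object","properties":{"series":{"type":"array"}},"required":["series"]}

```bash
ls; mkdir -p pics; python3 - <<'E'
from bench import robot, grab_frame, ticket, search_frame
import cv2,numpy as np
print(robot.get_state(), robot.pinch_z)
for n in ["side","top","wrist"]:
    f=grab_frame(n); cv2.imwrite(f"pics/{n}0.png",f["img"][:,:,::-1])
    print(n,{k:np.round(v,4).tolist() for k,v in f.items() if k!="img"})
    if n!="wrist":
        for l in ["case","lid","ammonite","pebble","crystal","core_mid","block_mid","rock_mid","slab_mid","acid_mid"]:
            print(l,[(np.round(d["rect"]).tolist(),round(d["conf"],2)) for d in search_frame(n,l)])
print(robot.get_state()["t"])
E
```

```text
pics
{'t': 0.0, 'joint_positions': array([-1.25273884,  0.62933065,  0.03843228,  1.51836352, -0.02697992,
        0.99630742, -0.02002466]), 'qvel': array([-0.00204773, -0.00034841, -0.00062493, -0.0004916 ,  0.00098078,
        0.00037487, -0.00062259]), 'joint_torque': array([ 2.94791917e-04, -5.63396752e+01,  1.22665599e+00, -1.93446743e+01,
        1.11452927e-02,  1.03678310e-02,  3.83049709e-06]), 'tcp_pos': array([0.2431644 , 0.60212931, 0.23040038]), 'orientation': array([ 5.43368064e-04,  8.29006683e-01,  5.59237897e-01, -7.73872627e-04]), 'contact_force': array([-0.65757738, -0.18147707,  0.91628456]), 'torque': array([-0.01594657,  0.00655786, -0.01373796]), 'width': 0.08553846863952516} 0.0187
side {'intrinsics': [[437.1449, 0.0, 318.6169], [0.0, 437.1449, 194.7678], [0.0, 0.0, 1.0]], 'k1': -0.0224, 'world_to_cam': [[0.7931, -0.6091, -0.0043, -0.4991], [-0.3832, -0.4935, -0.7808, 0.2533], [0.4735, 0.6208, -0.6248, 0.9405], [0.0, 0.0, 0.0, 1.0]]}
case [([183.0, 85.0, 132.0, 148.0], 0.68)]
lid [([239.0, 84.0, 74.0, 96.0], 0.73), ([294.0, 242.0, 17.0, 19.0], 0.73)]
ammonite
[... 905 characters left out ...]
, 16.0, 23.0], 0.8)]
pebble [([249.0, 203.0, 23.0, 23.0], 0.88)]
crystal [([170.0, 208.0, 22.0, 20.0], 0.75), ([249.0, 202.0, 21.0, 24.0], 0.31)]
core_mid [([352.0, 245.0, 15.0, 21.0], 0.54), ([248.0, 203.0, 20.0, 22.0], 0.42)]
block_mid [([339.0, 185.0, 31.0, 29.0], 0.93), ([390.0, 142.0, 31.0, 30.0], 0.72)]
rock_mid [([411.0, 188.0, 32.0, 26.0], 0.6)]
slab_mid [([398.0, 251.0, 25.0, 21.0], 0.86)]
acid_mid [([475.0, 243.0, 33.0, 21.0], 0.61)]
wrist {'intrinsics': [[350.5558, 0.0, 320.239], [0.0, 350.5558, 202.2937], [0.0, 0.0, 1.0]], 'k1': -0.023, 'hand_eye': [[1.0, -0.0003, 0.0006, -0.0001], [0.0001, 0.9563, 0.2925, -0.0754], [-0.0007, -0.2925, 0.9563, -0.1425], [0.0, 0.0, 0.0, 1.0]]}
1.15
```

```bash
python3 - <<'E'
import cv2
a=cv2.imread('pics/top0.png')[110:310,80:540]; cv2.imwrite('pics/top0c.png',cv2.resize(a,None,fx=1.73,fy=1.73,interpolation=3))
a=cv2.imread('pics/side0.png')[70:350,160:460]; cv2.imwrite('pics/side0c.png',cv2.resize(a,None,fx=2.1,fy=2.1,interpolation=3))
E
```

```text
(no output)
```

View pics/top0c.png

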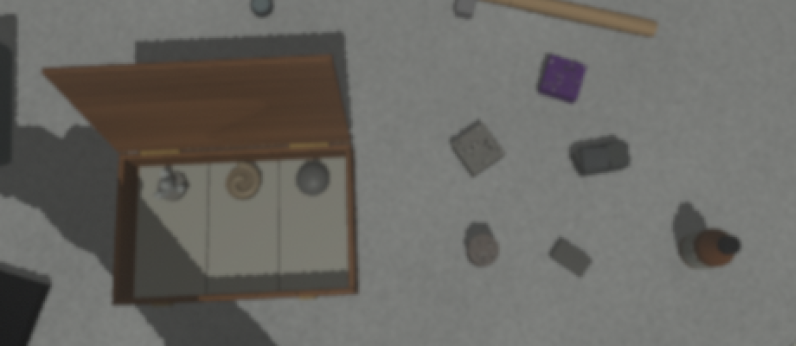

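View pics/side0c.png

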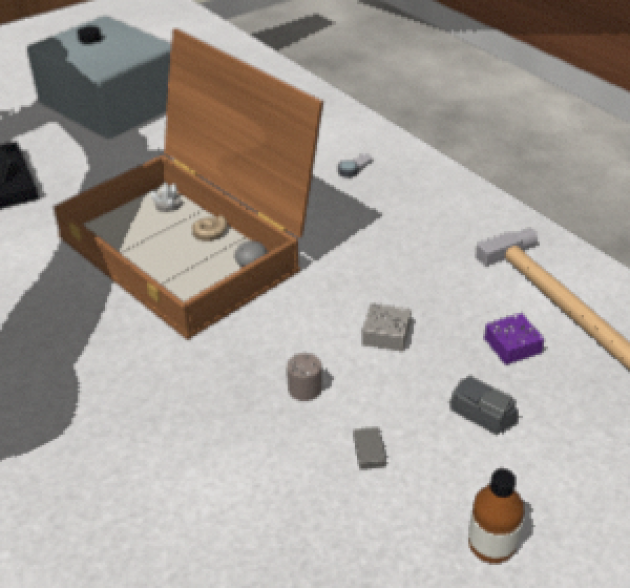

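View pics/wrist0.png

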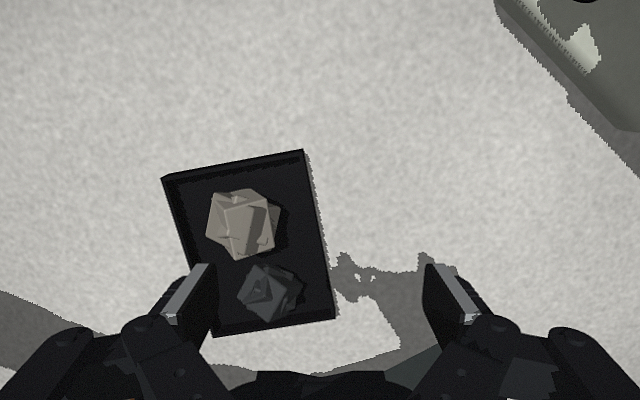

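Top view: case at (105–288,140–290), crystals left (+y lane), ammonite middle, pebble right. Candidates: blocks – grey speckled at (354,200), purple look-alike at (405,155); core (358,251) and rock (427,199), slab (410,258); the hammer head and lidded jar (231,113) aren't needed; the tray with rough rocks under the gripper isn't either. The bottle is at (491,252).

```bash
python3 - <<'E'
import cv2
T=cv2.imread('pics/top0.png'); S=cv2.imread('pics/side0.png')
def g(im,x,y,w,h,s,n):
    a=cv2.resize(im[y:y+h,x:x+w],None,fx=s,fy=s,interpolation=cv2.INTER_CUBIC)
    a=cv2.convertScaleAbs(a,alpha=1.3,beta=15)
    for i in range(0,w,20): cv2.putText(a,str(x+i),(i*s,8),0,.3,(0,0,255)); cv2.line(a,(i*s,0),(i*s,h*s),(0,0,255) if 0 else (0,200,200),1)
    for i in range(0,h,20): cv2.putText(a,str(y+i),(0,i*s+8),0,.3,(0,0,255)); cv2.line(a,(0,i*s),(w*s,i*s),(0,200,200),1)
    cv2.imwrite(n,a)
g(T,90,130,200,155,4,'pics/t1.png'); g(S,175,75,150,165,4 and 3,'pics/s1.png')
g(T,330,130,130,140,4,'pics/t2.png'); g(S,285,205,145,100,5,'pics/s2.png')
g(T,90,180,200,115,4,'pics/t3.png'); g(S,180,140,140,95,5,'pics/s3.png')
E
```

```text
(no output)
```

View pics/t3.png

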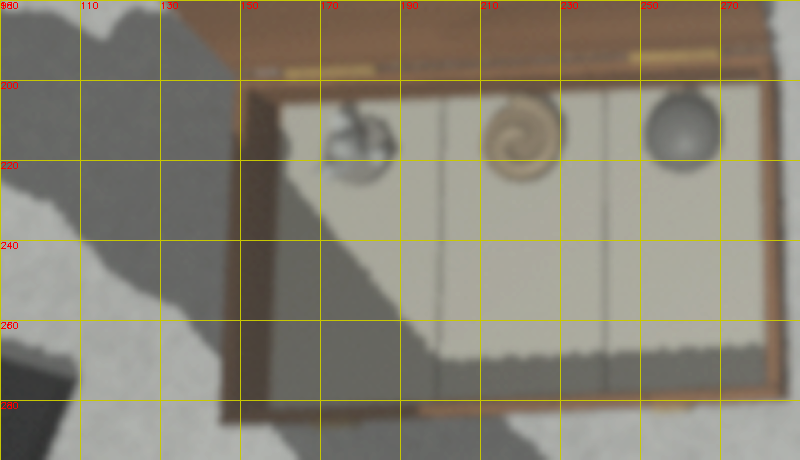

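View pics/s3.png

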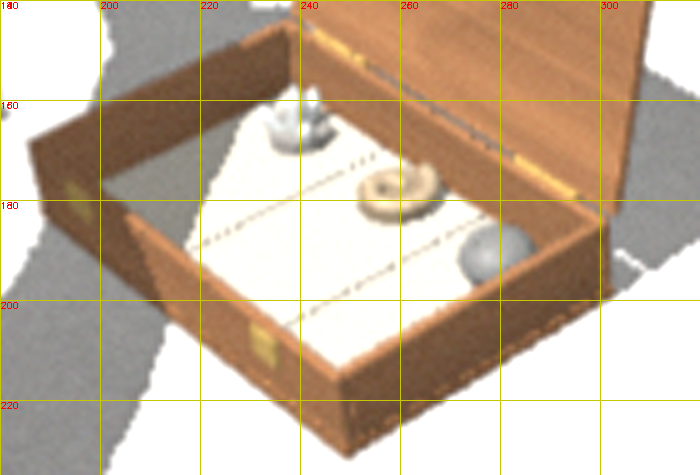

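View pics/t2.png

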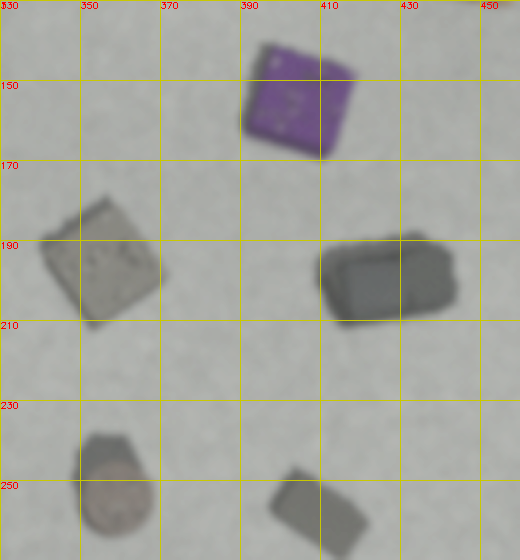

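View pics/s2.png

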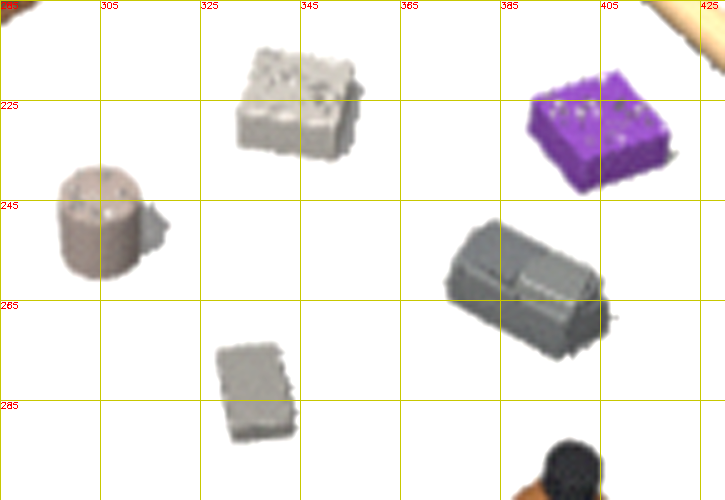

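View pics/s1.png

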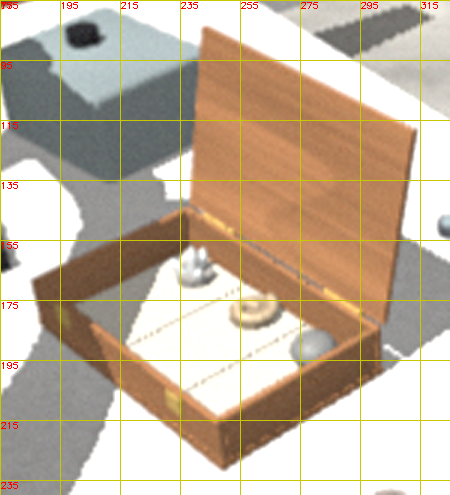

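```bash
cat > h.py <<'E'
import numpy as np,cv2
from scipy.optimize import least_squares
from scipy.spatial.transform import Rotation as Ro
CAL={'side':(437.1449,318.6169,194.7678,-0.0224,[[0.7931,-0.6091,-0.0043,-0.4991],[-0.3832,-0.4935,-0.7808,0.2533],[0.4735,0.6208,-0.6248,0.9405]]),
'top':(383.9203,320.2094,199.0553,-0.0068,[[0.0742,-0.9972,-0.0018,-0.1002],[-0.9736,-0.0721,-0.2166,0.5735],[0.2159,0.0178,-0.9763,0.7771]])}
HE=np.array([[1.0,-0.0003,0.0006,-0.0001],[0.0001,0.9563,0.2925,-0.0754],[-0.0007,-0.2925,0.9563,-0.1425],[0,0,0,1]])
WK=(350.5558,320.239,202.2937,-0.023)
def T(pos,q):
    M=np.eye(4);M[:3,:3]=Ro.from_quat([q[1],q[2],q[3],q[0]]).as_matrix();M[:3,3]=pos;return M
def wristcal(pos,q): return WK+(np.linalg.inv(T(pos,q)@HE)[:3],)
def proj(cal,P):
    f,cx,cy,k,W=cal;W=np.array(W);P=np.atleast_2d(P)
    c=P@W[:3,:3].T+W[:3,3];s=c[:,:2]/c[:,2:];r2=(s**2).sum(1,keepdims=True)
    return s*(1+k*r2)*f+[cx,cy]
def ray(cal,uv):
    f,cx,cy,k,W=cal;W=np.array(W)
    d=(np.array(uv,float)-[cx,cy])/f;s=d.copy()
    for _ in range(10): s=d/(1+k*(s**2).sum())
    v=W[:3,:3].T@np.r_[s,1];o=-W[:3,:3].T@W[:3,3];return o,v/np.linalg.norm(v)
def onz(cal,uv,z):
    o,v=ray(cal,uv);return o+v*(z-o[2])/v[2]
def tri(obs):
    A=np.zeros((3,3));b=np.zeros(3)
    for cal,uv in obs:
        o,v=ray(cal,uv);M=np.eye(3)-np.outer(v,v);A+=M;b+=M@o
    return np.linalg.solve(A,b)
def place(p,L):  # p=(x,y,yaw)
    c,s=np.cos(p[2]),np.sin(p[2]);L=np.atleast_2d(L)
    return np.c_[p[0]+c*L[:,0]-s*L[:,1],p[1]+s*L[:,0]+c*L[:,1],L[:,2]]
def fit(obs,p0,withz=False):
    # obs: list (cal,local pt,uv)
    def r(p):
        e=[]
        for c,l,uv in obs:
            P=place(p,l);
            if withz:P[:,2]+=p[3]
            e.append(proj(c,P)[0]-uv)
        return np.ravel(e)
    s=least_squares(r,p0,loss='soft_l1',f_scale=1.);return s.x,np.round(r(s.x).reshape(-1,2),1)
def grab(cam,name,scale=1,crop=None):
    from bench import robot,grab_frame
    st=robot.get_state();f=grab_frame(cam);cv2.imwrite(name,f['img'][:,:,::-1])
    return st,f['img']
def grid(im,x,y,w,h,s,n,step=20):
    a=cv2.resize(im[y:y+h,x:x+w],None,fx=s,fy=s,interpolation=cv2.INTER_CUBIC)
    a=np.ascontiguousarray(a[:,:,::-1])
    for i in range((-x)%step,w,step): cv2.line(a,(i*s,0),(i*s,h*s),(0,200,200),1);cv2.putText(a,str(x+i),(i*s,9),0,.35,(0,0,255))
    for i in range((-y)%step,h,step): cv2.line(a,(0,i*s),(w*s,i*s),(0,200,200),1);cv2.putText(a,str(y+i),(0,i*s+9),0,.35,(0,0,255))
    cv2.imwrite(n,a)
E
python3 - <<'E'
from h import *
S,Tp=CAL['side'],CAL['top']
z=.056
obs=[(S,[-.095,.149,z],[185.5,168.5]),(S,[-.095,-.149,z],[247.5,216]),(S,[-.095,-.149,0],[249.5,231.5]),(S,[.095,-.149,z],[300.5,184]),(S,[.095,.149,z],[238,144]),
(Tp,[-.095,-.149,z],[284.5,279]),(Tp,[-.095,.149,z],[145.5,286])]
p,r=fit(obs,[.45,.3,0]);print(p);print(r.tolist())
for n,l in [('bR',[.095,-.149,z]),('bL',[.095,.149,z]),('lane',[-.087,-.047,.008]),('lane',[-.087,.047,.008]),('amm',[.057,0,.008]),('peb',[.057,-.094,.022]),('cry',[.057,.094,.02])]:
    print(n,proj(S,place(p,l)).round(1),proj(Tp,place(p,l)).round(1))
# lid top corners
print('lid corners',tri([(S,(243,84)),(Tp,(105,151))]) ,tri([(S,(312.5,118)),(Tp,(270.5,142.5))]))
# loose (rough): tops
print('core top',tri([(S,(305,243)),(Tp,(358.7,254))]))
c=fit([(S,[0,0,.04],[305,243]),(Tp,[0,0,.04],[358.7,254])],[.4,-.1,0]);print('core',c)
h=.026;a=h
b=[(Tp,[x*.026,y*.026,h],uv) for (x,y),uv in zip([(1,1),(1,-1),(-1,-1),(-1,1)],[(340,190.5),(356,180),(371,199),(353,212)])]
b=[]
# top-face corners top view (340,191),(357,181),(371,199),(353,212); side (337,215),(355.5,217),(353,231)?,(332.5,228)
tp=[(340.5,191),(357,181),(371,199),(353.5,212)]; sd=[(332.5,229),(337,214.5),(356,218),(352,232)]
for (u,v),m in zip(tp,range(4)): print('blk',onz(Tp,(u,v),h))
for (u,v) in sd: print('blkS',onz(S,(u,v),h))
print('purple',onz(Tp,(404,155),.02))
for uv in [(397,258),(405,248),(421.5,261),(413,270)]: print('slabT',onz(Tp,uv,.012))
for uv in [(328,275),(341,273.5),(344,290),(331.5,291)]: print('slabS',onz(S,uv,.012))
print('rock',onz(Tp,(427,200),.03))
print('bottle',onz(S,(396,330),0))
E
```

```text
[0.4799145  0.16116243 0.12350594]
[[-1.2, -0.6], [-0.5, 0.2], [-0.2, 0.9], [1.9, -0.1], [-0.4, -0.9], [1.6, -0.3], [-0.8, -0.4]]
bR [[302.4 183.9]] [[283.5 191.2]]
bL [[237.6 143.1]] [[148.9 197.7]]
lane [[228.4 210.5]] [[242.3 277.6]]
lane [[209.  195.2]] [[200.2 279.7]]
amm [[259.2 180.7]] [[221.6 215.2]]
peb [[279.6 190.9]] [[261.3 212.1]]
cry [[239.6 164.6]] [[179.1 216.3]]
lid corners [0.60005897 0.32544294 0.23943076] [0.63660801 0.03448931 0.24043524]
core top [ 0.47009861 -0.15074324  0.04083425]
core (array([ 0.47005952, -0.15031604,  0.        ]), array([[-1. ,  0.3],
       [ 0.3, -0.8]]))
blk [ 0.60980779 -0.10183827  0.026     ]
blk [ 0.63634211 -0.13834601  0.026     ]
blk [ 0.59617111 -0.17253216  0.026     ]
blk [ 0.56305235 -0.13432599  0.026     ]
blkS [ 0.56486723 -0.14168237  0.026     ]
blkS [ 0.60907498 -0.1057612   0.026     ]
blkS [ 0.6393274  -0.14668801  0.026     ]
blkS [ 0.59657347 -0.18014988  0.026     ]
purple [ 0.70969617 -0.246113    0.02      ]
slabT [ 0.46802826 -0.23864259  0.012     ]
slabT [ 0.4917547  -0.25596661  0.012     ]
slabT [ 0.46540334 -0.29367129  0.012     ]
slabT [ 0.44410694 -0.27509944  0.012     ]
slabS [ 0.46933696 -0.24380619  0.012     ]
slabS [ 0.4958395  -0.25863081  0.012     ]
slabS [ 0.47039767 -0.29956986  0.012     ]
slabS [ 0.44669927 -0.28475031  0.012     ]
rock [ 0.60231687 -0.29916749  0.03      ]
bottle [ 0.49472139 -0.43832688  0.        ]
```

```bash
cat > go.py <<'E'
import sys,json,os,numpy as np
# usage: go.py x y z yawdeg ; tool down. prints tx.. ; keeps commanded pose
F='cmd.json'
c=json.load(open(F)) if os.path.exists(F) else [0.243,0.603,0.231,68.0]
if sys.argv[1]=='sync':
    json.dump([float(v) for v in sys.argv[2:6]],open(F,'w'));sys.exit()
t=[float(v) for v in sys.argv[1:5]]
ps=np.radians(c[3]);X=np.array([np.cos(ps),np.sin(ps),0]);Y=np.array([np.sin(ps),-np.cos(ps),0]);Z=np.array([0,0,-1.])
d=np.array(t[:3])-c[:3]
s=np.round([d@X/.2,d@Y/.2,d@Z/.2],3);az=round(-(t[3]-c[3])/90,3)
n=np.array(c[:3])+.2*(s[0]*X+s[1]*Y+s[2]*Z)
print('tx %.3f ty %.3f tz %.3f az %.3f'%(*s,az),'dist mm',round(np.linalg.norm(d)*1000),'deg',round(t[3]-c[3],1),'rows',max(np.linalg.norm(d)/.0625,abs(t[3]-c[3])/10.7).round(1))
json.dump([*n.tolist(),c[3]-90*az],open(F,'w'))
E
python3 go.py .30 .40 .36 50; python3 go.py .40 .2 .38 10
```

```text
tx -0.834 ty 0.644 tz -0.645 az 0.200 dist mm 247 deg -18.0 rows 4.0Traceback (most recent call last):
  File "go.py", line 12, in <module>
    print('tx %.3f ty %.3f tz %.3f az %.3f'%(*s,az),'dist mm',round(np.linalg.norm(d)*1000),'deg',round(t[3]-c[3],1),'rows',max(np.linalg.norm(d)/.0625,abs(t[3]-c[3])/10.7).round(1))
                                                                                                                            ^^^^^^^^^^^^^^^^^^^^^^^^^^^^^^^^^^^^^^^^^^^^^^^^^^^^^^
AttributeError: 'float' object has no attribute 'round'
```

arm_command(series=[{"tx":-0.1,"ty":0.05,"tz":-0.3,"ax":0,"ay":0,"az":0.05,"fingers":0},{"tx":-0.3,"ty":0.25,"tz":-0.5,"ax":0,"ay":0,"az":0.1,"fingers":0},{"tx":-0.55,"ty":0.45,"tz":-0.645,"ax":0,"ay":0,"az":0.15,"fingers":0},{"tx":-0.834,"ty":0.644,"tz":-0.645,"ax":0,"ay":0,"az":0.2,"fingers":0},{"tx":-0.834,"ty":0.644,"tz":-0.645,"ax":0,"ay":0,"az":0.2,"fingers":0}])

```text
t: 1.78
tcp_pos: [0.3019, 0.3962, 0.3615]
orientation: [0.0, 0.907, 0.42, 0.001]
contact_force: [-0.6, 0.1, 0.1]
width: 0.0854
```

```bash
sed -i 's|max(np.linalg.norm(d)/.0625,abs(t\[3\]-c\[3\])/10.7).round(1)|round(float(max(np.linalg.norm(d)/.0625,abs(t[3]-c[3])/10.7)),1)|' go.py; cat cmd.json; python3 go.py sync .30 .40 .36 50;  python3 go.py .40 .21 .40 8
```

```text
[0.2999369006864281, 0.40009640382629036, 0.36, 50.0]tx -0.406 ty 0.994 tz -0.200 az 0.467 dist mm 218 deg -42.0 rows 3.9
```

arm_command(series=[{"tx":-0.1,"ty":0.25,"tz":-0.1,"ax":0,"ay":0,"az":0.11,"fingers":0},{"tx":-0.2,"ty":0.5,"tz":-0.2,"ax":0,"ay":0,"az":0.22,"fingers":0},{"tx":-0.3,"ty":0.75,"tz":-0.2,"ax":0,"ay":0,"az":0.34,"fingers":0},{"tx":-0.406,"ty":0.994,"tz":-0.2,"ax":0,"ay":0,"az":0.467,"fingers":0},{"tx":-0.406,"ty":0.994,"tz":-0.2,"ax":0,"ay":0,"az":0.467,"fingers":0}])

```text
t: 2.4
tcp_pos: [0.4022, 0.2065, 0.4007]
orientation: [0.0, 0.998, 0.066, 0.001]
contact_force: [-0.3, 0.5, 1.5]
width: 0.085
```

```bash
python3 - <<'E'
from h import *
st,im=grab('wrist','pics/w1.png');print(st['tcp_pos'],st['orientation'].tolist(),st['joint_positions'].round(2))
E
```

```text
[0.40222776 0.20649793 0.40065913] [0.0004201061611929963, 0.9978417404514904, 0.06565999808140924, 0.00067020556779202] [-0.87  0.18  0.41  1.78 -0.07  1.2  -0.31]
```

View pics/w1.png

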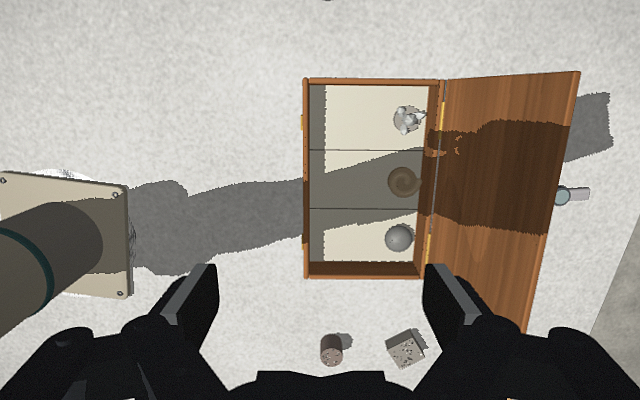

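```bash
python3 - <<'E'
from h import *
im=cv2.imread('pics/w1.png')[:,:,::-1]
grid(im,295,70,155,110,5,'pics/w1a.png'); grid(im,295,180,155,110,5,'pics/w1b.png')
E
python3 go.py .50 .03 .38 -18
```

```text
tx 0.370 ty 0.961 tz 0.100 az 0.289 dist mm 207 deg -26.0 rows 3.3
```

View pics/w1a.png

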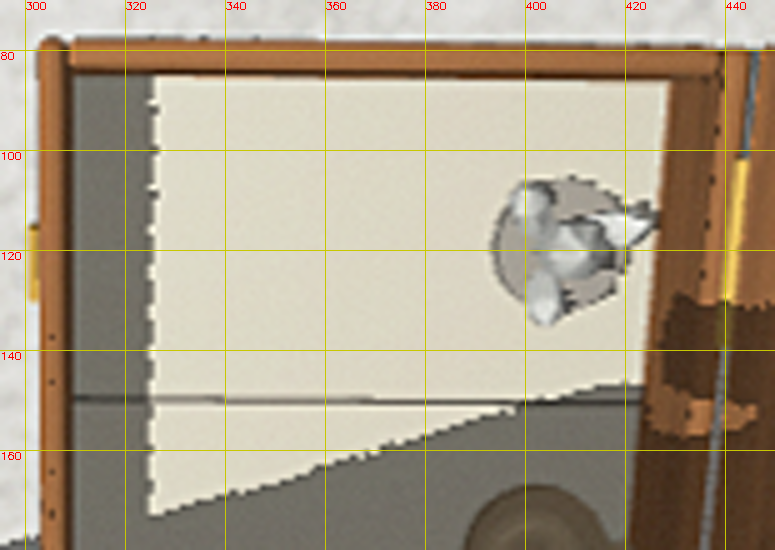

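View pics/w1b.png

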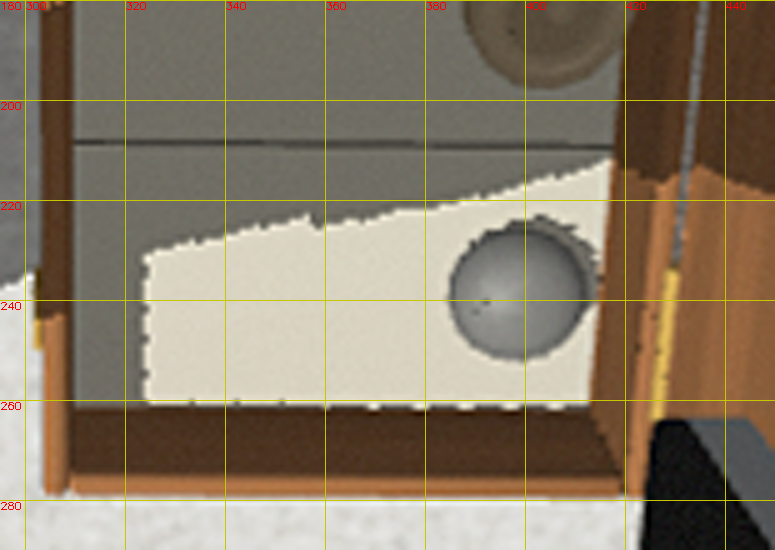

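```bash
python3 - <<'E'
from h import *
S,Tp=CAL['side'],CAL['top'];z=.056
W=wristcal([0.40222776,0.20649793,0.40065913],[0.00042,0.9978417,0.06566,0.00067])
o1=[(S,[-.095,.149,z],[185.5,168.5]),(S,[-.095,-.149,z],[247.5,216]),(S,[-.095,-.149,0],[249.5,231.5]),(S,[.095,-.149,z],[300.5,184]),(S,[.095,.149,z],[238,144]),
(Tp,[-.095,-.149,z],[284.5,279]),(Tp,[-.095,.149,z],[145.5,286])]
o2=[(W,[-.095,.149,z],[302.5,77.5]),(W,[-.095,-.149,z],[304,278.5]),(W,[.095,-.149,z],[423.5,279]),(W,[.095,.149,z],[440,79.5]),(W,[-.087,.047,.008],[310,149.7]),(W,[-.087,-.047,.008],[310,208]),(W,[.087,-.047,.008],[418,209.5]),(W,[.087,.047,.008],[423.5,150.5])]
for o in (o2,o1+o2):
    p,r=fit(o,[.48,.16,.12]);print(p,np.degrees(p[2]),r.tolist())
for n,l in [('core',[-.025,0,.008]),('block',[-.025,-.094,.008]),('rock',[-.025,.094,.008]),('amm',[.057,0,.008])]: print(n,place(p,l).round(4),proj(W,place(p,l)))
E
```

```text
[0.47941245 0.16414337 0.1229432 ] 7.044126313135278 [[-0.1, -0.1], [-0.4, 1.2], [1.5, 1.3], [6.4, -0.5], [-0.5, -0.2], [-0.5, 0.1], [-0.3, -0.6], [-0.4, 0.0]]
[0.4795523  0.16382792 0.12391256] 7.099666980407685 [[-1.7, -1.0], [-1.1, -0.3], [-0.8, 0.4], [1.2, -0.5], [-1.0, -1.2], [0.4, -0.3], [-2.0, -0.2], [-0.1, 0.2], [-0.2, 1.4], [1.6, 1.5], [6.4, -0.3], [-0.5, 0.1], [-0.4, 0.3], [-0.3, -0.5], [-0.4, 0.2]]
core [[0.4547 0.1607 0.008 ]] [[349.16747037 180.04660188]]
block [[0.4664 0.0675 0.008 ]] [[347.35929466 235.71807776]]
rock [[0.4431 0.254  0.008 ]] [[351.12541399 118.58888614]]
amm [[0.5361 0.1709 0.008 ]] [[401.36671502 180.42342128]]
```

arm_command(series=[{"tx":0.1,"ty":0.24,"tz":0.0,"ax":0,"ay":0,"az":0.07,"fingers":0},{"tx":0.2,"ty":0.48,"tz":0.05,"ax":0,"ay":0,"az":0.14,"fingers":0},{"tx":0.3,"ty":0.72,"tz":0.1,"ax":0,"ay":0,"az":0.22,"fingers":0},{"tx":0.37,"ty":0.961,"tz":0.1,"ax":0,"ay":0,"az":0.289,"fingers":0},{"tx":0.37,"ty":0.961,"tz":0.1,"ax":0,"ay":0,"az":0.289,"fingers":0}])

```text
t: 3.08
tcp_pos: [0.5016, 0.0277, 0.3799]
orientation: [0.001, 0.987, -0.158, 0.0]
contact_force: [-0.6, 0.9, 0.1]
width: 0.0856
```

```bash
python3 - <<'E'
from h import *
st,im=grab('wrist','pics/w2.png');print(st['tcp_pos'],st['orientation'].tolist(),st['joint_positions'].round(2))
E
python3 go.py .50 -.12 .28 -18
```

```text
[0.50159691 0.02771609 0.3799073 ] [0.0009740399085038642, 0.9873940904009955, -0.1582779130705482, 0.00025243113827516926] [-0.55  0.3   0.59  1.7  -0.18  1.19 -0.23]
tx 0.232 ty 0.713 tz 0.500 az -0.000 dist mm 180 deg 0.0 rows 2.9
```

View pics/w2.png

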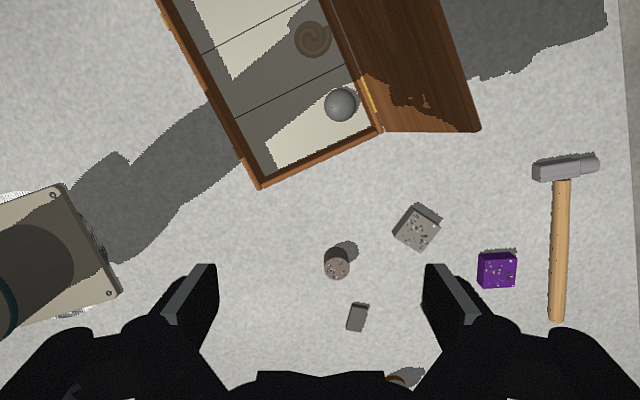

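Wrist view: core at (337,263), granite block (416,228), slab (357,317), purple decoy (497,270), bottle cap (405,380), rock hidden by the finger.

arm_command(series=[{"tx":0.08,"ty":0.24,"tz":0.15,"ax":0,"ay":0,"az":0,"fingers":0},{"tx":0.16,"ty":0.48,"tz":0.3,"ax":0,"ay":0,"az":0,"fingers":0},{"tx":0.232,"ty":0.713,"tz":0.5,"ax":0,"ay":0,"az":0,"fingers":0},{"tx":0.232,"ty":0.713,"tz":0.5,"ax":0,"ay":0,"az":0,"fingers":0},{"tx":0.232,"ty":0.713,"tz":0.5,"ax":0,"ay":0,"az":0,"fingers":0}])

```text
t: 3.75
tcp_pos: [0.5011, -0.1175, 0.2801]
orientation: [-0.001, 0.988, -0.155, -0.0]
contact_force: [0.2, 1.3, 0.0]
width: 0.0854
```

```bash
python3 - <<'E'
from h import *
st,im=grab('wrist','pics/w3.png');print(st['tcp_pos'],st['orientation'].tolist(),st['joint_positions'].round(2))
im2=cv2.imread('pics/w2.png')[:,:,::-1]
grid(im2,310,195,150,145,5,'pics/w2a.png')
E
```

```text
[ 0.50113591 -0.11747359  0.28013605] [-0.0008701645908800569, 0.9879627864601357, -0.1546890827820019, -0.00025110072090276286] [-0.23  0.43  0.58  1.84 -0.28  0.96  0.17]
```

View pics/w3.png

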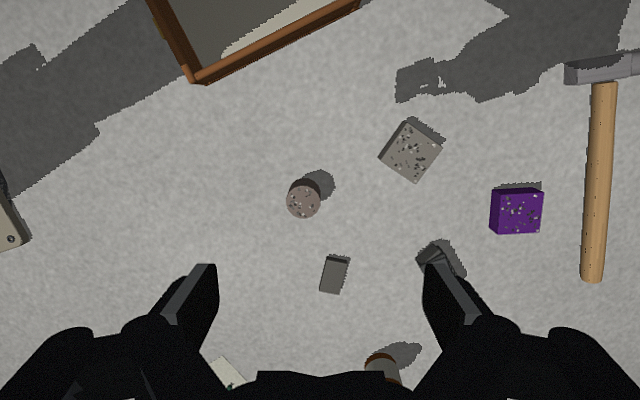

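View pics/w2a.png

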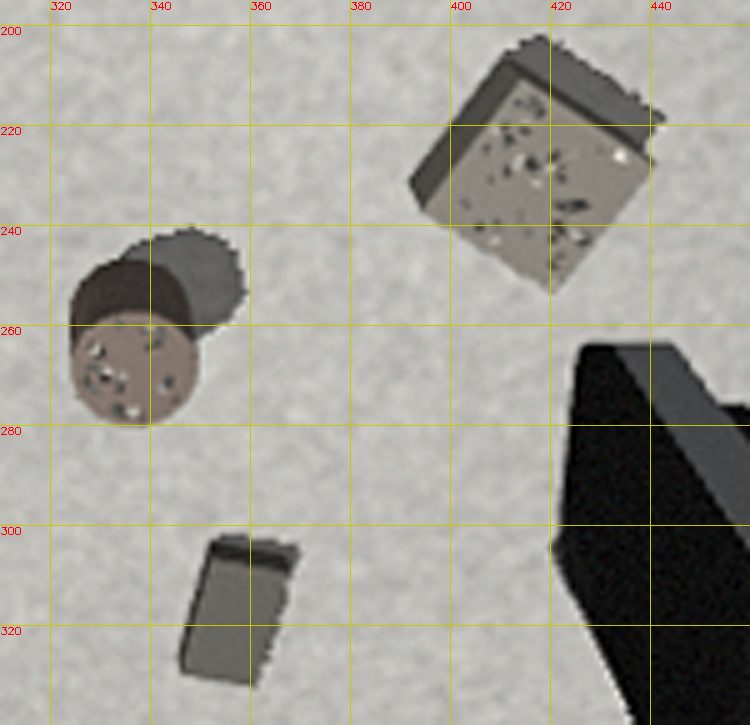

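```bash
python3 - <<'E'
from h import *
im=cv2.imread('pics/w3.png')[:,:,::-1]
grid(im,280,110,185,100,4,'pics/w3a.png');grid(im,280,200,185,100,4,'pics/w3b.png')
E
```

```text
(no output)
```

View pics/w3a.png

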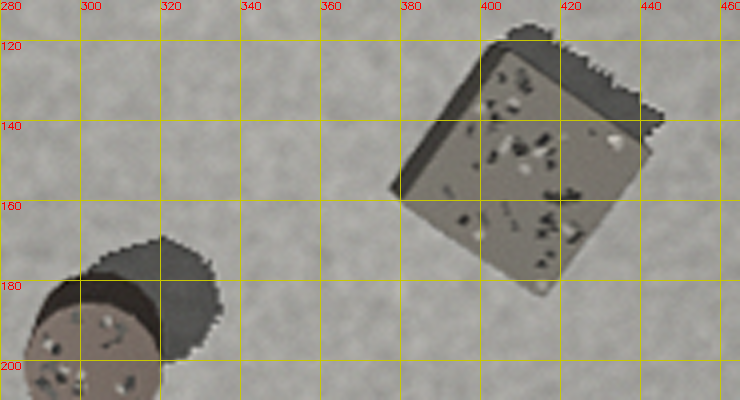

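View pics/w3b.png

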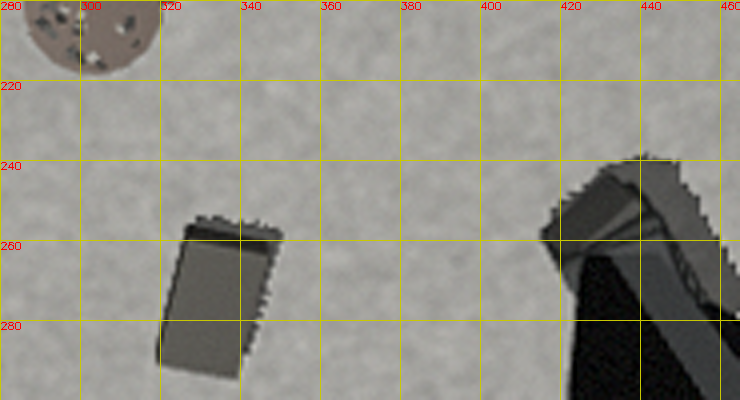

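```bash
python3 - <<'E'
from h import *
S,Tp=CAL['side'],CAL['top']
A=wristcal([0.50159691,0.02771609,0.3799073],[0.00097404,0.98739409,-0.15827791,0.00025243])
B=wristcal([0.50113591,-0.11747359,0.28013605],[-0.00087,0.98796,-0.15469,-0.00025])
print('core top',tri([(A,(337,269)),(B,(303,201.5))]),tri([(A,(337,269)),(B,(303,201.5)),(S,(305,243)),(Tp,(358.7,254))]))
for a,b in zip([(415.5,211),(440.5,227.5),(420.5,253.5),(394,237)],[(406,122),(443,147),(415.5,184),(380,160)]): print('blk',tri([(A,a),(B,b)]))
for a,b in zip([(351,306),(367.5,309),(361,332),(346,329)],[(326,260),(346,263.5),(339.5,294),(319,290.5)]): print('slab',tri([(A,a),(B,b)]))
h=.026;L=[[x,y,h] for x,y in [(-h,h),(h,h),(h,-h),(-h,-h)]]  # image order guess
al=[(415.5,211),(440.5,227.5),(420.5,253.5),(394,237)];bl=[(406,122),(443,147),(415.5,184),(380,160)]
p,r=fit([(A,l,u) for l,u in zip(L,al)]+[(B,l,u) for l,u in zip(L,bl)],[.6,-.14,-.96,0],True);print('block',p,np.degrees(p[2]),r.tolist())
L=[[x,y,.012] for x,y in [(-.014,.024),(.014,.024),(.014,-.024),(-.014,-.024)]]
al=[(351,306),(367.5,309),(361,332),(346,329)];bl=[(326,260),(346,263.5),(339.5,294),(319,290.5)]
p,r=fit([(A,l,u) for l,u in zip(L,al)]+[(B,l,u) for l,u in zip(L,bl)],[.467,-.265,-.6,0],True);print('slab',p,np.degrees(p[2]),r.tolist())
E
python3 go.py .475 -.15 .15 -15
```

```text
core top [ 0.47083134 -0.14835592  0.04529239] [ 0.47021086 -0.15042752  0.0405119 ]
blk [ 0.60659993 -0.10076868  0.0312716 ]
blk [ 0.63904238 -0.14065544  0.02693187]
blk [ 0.59980442 -0.17333111  0.02660321]
blk [ 0.56759877 -0.13335469  0.02697601]
slab [ 0.46759831 -0.24643094  0.00096113]
slab [ 0.49282156 -0.25421767  0.01110331]
slab [ 0.47056151 -0.29533157  0.01049042]
slab [ 0.44677284 -0.28205708  0.00976508]
block [ 0.60384151 -0.13812503 -0.88510361 -0.00200744] -50.71270124146845 [[-1.6, -1.2], [0.6, -0.3], [-0.1, -0.0], [-0.5, -0.0], [0.8, -0.2], [0.3, 0.2], [0.1, 0.5], [-0.4, 0.5]]
slab [ 0.46881652 -0.2727268  -0.4997914  -0.00891226] -28.63593768007907 [[0.2, -0.1], [-0.4, -0.6], [0.1, -0.4], [-0.5, 0.2], [-0.1, -0.3], [0.7, -0.2], [-0.2, 0.6], [0.1, 0.7]]
tx -0.072 ty 0.181 tz 0.650 az -0.034 dist mm 136 deg 3.0 rows 2.2
```

```bash
python3 go.py sync .50 -.12 .28 -18; python3 go.py .4705 -.150 .12 0; python3 go.py .4705 -.150 .01 0
```

```text
tx -0.094 ty 0.188 tz 0.800 az -0.200 dist mm 165 deg 18.0 rows 2.6
tx -0.000 ty 0.000 tz 0.550 az -0.000 dist mm 110 deg 0.0 rows 1.8
```

arm_command(series=[{"tx":-0.03,"ty":0.06,"tz":0.25,"ax":0,"ay":0,"az":-0.1,"fingers":0},{"tx":-0.06,"ty":0.12,"tz":0.5,"ax":0,"ay":0,"az":-0.2,"fingers":0},{"tx":-0.094,"ty":0.188,"tz":0.75,"ax":0,"ay":0,"az":-0.2,"fingers":0},{"tx":-0.094,"ty":0.188,"tz":0.8,"ax":0,"ay":0,"az":-0.2,"fingers":0},{"tx":-0.094,"ty":0.188,"tz":0.8,"ax":0,"ay":0,"az":-0.2,"fingers":0}])

```text
t: 4.42
tcp_pos: [0.4726, -0.1488, 0.1211]
orientation: [-0.0, 1.0, 0.001, 0.001]
contact_force: [-0.4, 0.2, 0.4]
width: 0.0853
```

```bash
python3 - <<'E'
from h import *
st,im=grab('wrist','pics/w4.png');print(st['tcp_pos'],st['orientation'].tolist(),st['joint_positions'].round(2))
E
```

```text
[ 0.47257169 -0.14877428  0.12109869] [-0.0002594271199136316, 0.9999992596351388, 0.0008633243649364015, 0.0008173724883777453] [ 0.01  0.61  0.36  2.05 -0.4   0.54  0.65]
```

View pics/w4.png

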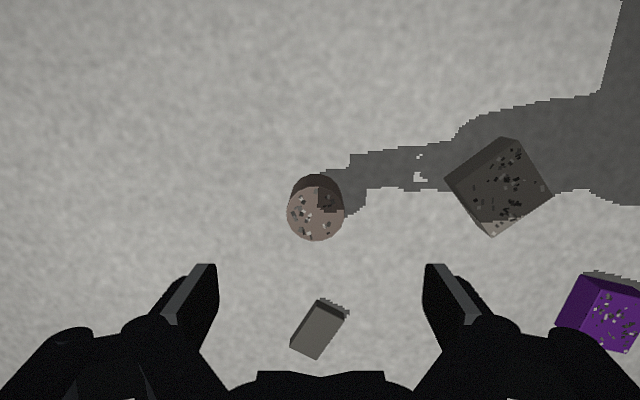

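```bash
python3 - <<'E'
from h import *
C=wristcal([0.47257169,-0.14877428,0.12109869],[-0.00026,1,0.00086,0.00082])
print(proj(C,[.4705,-.150,.04]),'core@.04',onz(C,(315,212),.04))
# slab top corners, block here
for uv in [(319,299),(347,312),(316,359.5),(290,347)]: print('slab',onz(C,uv,.012))
for uv in [(498,162),(551,195),(492,237),(445,183)]: print(onz(C,uv,.026))
E
```

```text
[[316.90584114 214.03551871]] core@.04 [ 0.46921998 -0.14854307  0.04      ]
slab [ 0.47192929 -0.23327777  0.012     ]
slab [ 0.49523464 -0.24568539  0.012     ]
slab [ 0.46933906 -0.2939525   0.012     ]
slab [ 0.44694129 -0.2807824   0.012     ]
[ 0.59532348 -0.1168223   0.026     ]
[ 0.6371936  -0.14040558  0.026     ]
[ 0.59924789 -0.17258393  0.026     ]
[ 0.56003733 -0.13179599  0.026     ]
```

```bash
python3 go.py sync .4726 -.1488 .1211 0; python3 go.py .4698 -.149 .010 0;
```

```text
tx -0.014 ty 0.001 tz 0.556 az -0.000 dist mm 111 deg 0.0 rows 1.8
```

arm_command(series=[{"tx":-0.014,"ty":0.001,"tz":0.28,"ax":0,"ay":0,"az":0,"fingers":0},{"tx":-0.014,"ty":0.001,"tz":0.556,"ax":0,"ay":0,"az":0,"fingers":0},{"tx":-0.014,"ty":0.001,"tz":0.556,"ax":0,"ay":0,"az":0,"fingers":0},{"tx":-0.014,"ty":0.001,"tz":0.556,"ax":0,"ay":0,"az":0,"fingers":1},{"tx":-0.014,"ty":0.001,"tz":0.556,"ax":0,"ay":0,"az":0,"fingers":1}])

```text
t: 5.1
tcp_pos: [0.4704, -0.1507, 0.0119]
orientation: [0.001, 1.0, 0.0, 0.003]
contact_force: [0.5, -0.2, 0.2]
width: 0.052
```

arm_command(series=[{"tx":0,"ty":0,"tz":0,"ax":0,"ay":0,"az":0,"fingers":1},{"tx":0,"ty":0,"tz":0,"ax":0,"ay":0,"az":0,"fingers":1},{"tx":0,"ty":0,"tz":0,"ax":0,"ay":0,"az":0,"fingers":1},{"tx":0,"ty":0,"tz":0,"ax":0,"ay":0,"az":0,"fingers":1},{"tx":0,"ty":0,"tz":0,"ax":0,"ay":0,"az":0,"fingers":1}])

```text
t: 5.72
tcp_pos: [0.4699, -0.1506, 0.0117]
orientation: [0.0, 1.0, -0.0, 0.002]
contact_force: [-0.5, 0.6, 11.9]
width: 0.0384
```

```bash
python3 go.py sync .4699 -.1506 .0117 0; python3 go.py .47 -.08 .14 0;python3 go.py .4555 .115 .14 7;
```

```text
tx 0.000 ty -0.353 tz -0.642 az -0.000 dist mm 146 deg 0.0 rows 2.3
tx -0.072 ty -0.975 tz 0.000 az -0.078 dist mm 196 deg 7.0 rows 3.1
```

arm_command(series=[{"tx":0,"ty":0,"tz":-0.2,"ax":0,"ay":0,"az":0,"fingers":1},{"tx":0,"ty":-0.02,"tz":-0.45,"ax":0,"ay":0,"az":0,"fingers":1},{"tx":0,"ty":-0.2,"tz":-0.641,"ax":0,"ay":0,"az":0,"fingers":1},{"tx":0,"ty":-0.353,"tz":-0.641,"ax":0,"ay":0,"az":0,"fingers":1},{"tx":0,"ty":-0.353,"tz":-0.641,"ax":0,"ay":0,"az":0,"fingers":1}])

```text
t: 6.35
tcp_pos: [0.4685, -0.0765, 0.1387]
orientation: [-0.001, 1.0, 0.002, 0.001]
contact_force: [-0.6, -0.1, -1.5]
width: 0.0383
```

arm_command(series=[{"tx":-0.02,"ty":-0.25,"tz":0,"ax":0,"ay":0,"az":-0.02,"fingers":1},{"tx":-0.04,"ty":-0.5,"tz":0,"ax":0,"ay":0,"az":-0.05,"fingers":1},{"tx":-0.06,"ty":-0.75,"tz":0,"ax":0,"ay":0,"az":-0.078,"fingers":1},{"tx":-0.072,"ty":-0.975,"tz":0,"ax":0,"ay":0,"az":-0.078,"fingers":1},{"tx":-0.072,"ty":-0.975,"tz":0,"ax":0,"ay":0,"az":-0.078,"fingers":1}])

```text
t: 6.98
tcp_pos: [0.4536, 0.1189, 0.1376]
orientation: [-0.001, 0.998, 0.064, 0.0]
contact_force: [1.1, -1.0, -2.1]
width: 0.0387
```

```bash
python3 - <<'E'
from h import *
st,im=grab('wrist','pics/w5.png');print(st['tcp_pos'],st['orientation'].tolist(),st['joint_positions'].round(2),st['contact_force'])
E
```

```text
[0.45359899 0.11885753 0.13755809] [-0.000894704971248685, 0.9979374037187075, 0.06418797994929525, 0.00020246532735372516] [-0.6   0.56  0.42  2.11 -0.43  0.55  0.25] [ 1.08253193 -1.04453538 -2.07993532]
```

View pics/w5.png

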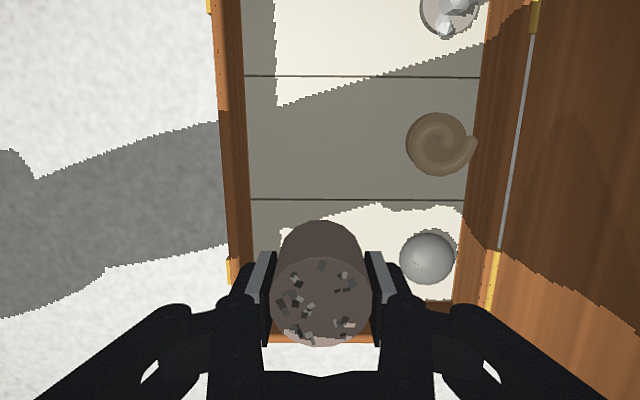

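```bash
python3 - <<'E'
from h import *
D=wristcal([0.45359899,0.11885753,0.13755809],[-0.000894705,0.9979374,0.064188,0.0002025])
p=[.4794,.1641,.12294]
for l,uv in [([-.087,.047,.008],(246,76)),([-.087,-.047,.008],(251,199)),([.087,.047,.008],(481,77.5)),([.087,-.047,.008],(465,200)),([.057,0,.02],(439,144)),([.057,-.094,.02],(428,257))]:
    P=place(p,l); print(P.round(4),proj(D,P).round(1),uv,onz(D,uv,l[2]).round(4))
print('core top',onz(D,(320,303),.1376+.0283), proj(D,[.4536,.1189,.1659]))
# lane mid direction via back/front lines
E
python3 go.py sync .4536 .1189 .1376 7; python3 go.py .4546 .161 .10 7;python3 go.py .4546 .161 .0207 7
```

```text
[[0.3873 0.2001 0.008 ]] [[244.6  76.4]] (246, 76) [0.3883 0.2005 0.008 ]
[[0.3988 0.1068 0.008 ]] [[251.1 199.2]] (251, 199) [0.3987 0.107  0.008 ]
[[0.56   0.2214 0.008 ]] [[480.7  78.3]] (481, 77.5) [0.56   0.2219 0.008 ]
[[0.5715 0.1281 0.008 ]] [[465.2 200.3]] (465, 200) [0.5713 0.1283 0.008 ]
[[0.536  0.1711 0.02  ]] [[439.3 143.9]] (439, 144) [0.5357 0.171  0.02  ]
[[0.5475 0.0778 0.02  ]] [[427.4 259.3]] (428, 257) [0.5475 0.0799 0.02  ]
core top [0.45332262 0.11987178 0.1659    ] [[320.3830794  305.29539606]]
tx 0.031 ty -0.208 tz 0.188 az -0.000 dist mm 56 deg 0.0 rows 0.9
tx -0.000 ty -0.000 tz 0.396 az -0.000 dist mm 79 deg 0.0 rows 1.3
```

arm_command(series=[{"tx":0.01,"ty":-0.1,"tz":0,"ax":0,"ay":0,"az":0,"fingers":1},{"tx":0.03,"ty":-0.206,"tz":0.1,"ax":0,"ay":0,"az":0,"fingers":1},{"tx":0.03,"ty":-0.206,"tz":0.188,"ax":0,"ay":0,"az":0,"fingers":1},{"tx":0.03,"ty":-0.206,"tz":0.188,"ax":0,"ay":0,"az":0,"fingers":1},{"tx":0.03,"ty":-0.206,"tz":0.188,"ax":0,"ay":0,"az":0,"fingers":1}])

```text
t: 7.65
tcp_pos: [0.4554, 0.1554, 0.1004]
orientation: [0.0, 0.998, 0.06, 0.0]
contact_force: [0.3, 0.7, -0.6]
width: 0.0383
```

```bash
python3 - <<'E'
from bench import robot
s=robot.get_state();print(s['tcp_pos'],s['qvel'].round(3))
E
```

```text
[0.45543404 0.15540686 0.10035159] [-0.01  -0.008 -0.003 -0.007 -0.004 -0.003  0.002]
```

```bash
python3 go.py sync .4554 .1554 .1004 7;python3 go.py .4546 .160 .0207 7
```

```text
tx -0.001 ty -0.023 tz 0.398 az -0.000 dist mm 80 deg 0.0 rows 1.3
```

arm_command(series=[{"tx":-0.001,"ty":-0.023,"tz":0.1,"ax":0,"ay":0,"az":0,"fingers":1},{"tx":-0.001,"ty":-0.023,"tz":0.25,"ax":0,"ay":0,"az":0,"fingers":1},{"tx":-0.001,"ty":-0.023,"tz":0.36,"ax":0,"ay":0,"az":0,"fingers":1},{"tx":-0.001,"ty":-0.023,"tz":0.398,"ax":0,"ay":0,"az":0,"fingers":1},{"tx":-0.001,"ty":-0.023,"tz":0.398,"ax":0,"ay":0,"az":0,"fingers":1}])

```text
t: 8.28
tcp_pos: [0.4546, 0.161, 0.0207]
orientation: [-0.0, 0.998, 0.06, 0.0]
contact_force: [0.0, 0.4, -2.3]
width: 0.0383
```

arm_command(series=[{"tx":0,"ty":0,"tz":0.004,"ax":0,"ay":0,"az":0,"fingers":1},{"tx":0,"ty":0,"tz":0.004,"ax":0,"ay":0,"az":0,"fingers":0.3},{"tx":0,"ty":0,"tz":0.004,"ax":0,"ay":0,"az":0,"fingers":0.3},{"tx":0,"ty":0,"tz":0.004,"ax":0,"ay":0,"az":0,"fingers":0.3},{"tx":0,"ty":0,"tz":0.004,"ax":0,"ay":0,"az":0,"fingers":0.3}])

```text
t: 8.9
tcp_pos: [0.4541, 0.1615, 0.0194]
orientation: [-0.0, 0.998, 0.061, 0.0]
contact_force: [0.5, -0.3, -0.0]
width: 0.0596
```

```bash
python3 go.py sync .4546 .1607 .02 7;python3 go.py .46 .10 .16 -5; python3 go.py .56 -.06 .16 37
```

```text
tx -0.010 ty 0.305 tz -0.700 az 0.133 dist mm 153 deg -12.0 rows 2.4
tx 0.567 ty 0.753 tz -0.000 az -0.466 dist mm 189 deg 42.0 rows 3.9
```

```bash
python3 go.py sync .4546 .1607 .02 7;python3 go.py .45 .02 .16 7; python3 go.py .56 -.138 .16 38;python3 go.py .6035 -.138 .13 39
```

```text
tx -0.109 ty 0.695 tz -0.700 az -0.000 dist mm 199 deg 0.0 rows 3.2
tx 0.450 ty 0.852 tz -0.000 az -0.344 dist mm 193 deg 31.0 rows 3.1
tx 0.172 ty 0.133 tz 0.150 az -0.012 dist mm 53 deg 1.0 rows 0.8
```

arm_command(series=[{"tx":0,"ty":0,"tz":-0.25,"ax":0,"ay":0,"az":0,"fingers":0.3},{"tx":0,"ty":0,"tz":-0.5,"ax":0,"ay":0,"az":0,"fingers":0},{"tx":-0.04,"ty":0.2,"tz":-0.7,"ax":0,"ay":0,"az":0,"fingers":0},{"tx":-0.08,"ty":0.45,"tz":-0.7,"ax":0,"ay":0,"az":0,"fingers":0},{"tx":-0.109,"ty":0.695,"tz":-0.7,"ax":0,"ay":0,"az":0,"fingers":0}])

```text
t: 9.52
tcp_pos: [0.4493, 0.0199, 0.16]
orientation: [-0.0, 0.998, 0.062, 0.001]
contact_force: [0.8, 0.1, -0.7]
width: 0.085
```

arm_command(series=[{"tx":0.08,"ty":0.25,"tz":0,"ax":0,"ay":0,"az":-0.08,"fingers":0},{"tx":0.18,"ty":0.5,"tz":0,"ax":0,"ay":0,"az":-0.17,"fingers":0},{"tx":0.3,"ty":0.7,"tz":0,"ax":0,"ay":0,"az":-0.27,"fingers":0},{"tx":0.45,"ty":0.852,"tz":0,"ax":0,"ay":0,"az":-0.344,"fingers":0},{"tx":0.45,"ty":0.852,"tz":0,"ax":0,"ay":0,"az":-0.344,"fingers":0}])

```text
t: 10.15
tcp_pos: [0.5612, -0.1406, 0.1593]
orientation: [0.001, 0.946, 0.324, 0.001]
contact_force: [-0.4, 1.0, 0.2]
width: 0.0855
```

arm_command(series=[{"tx":0.1,"ty":0.08,"tz":0.1,"ax":0,"ay":0,"az":-0.012,"fingers":0},{"tx":0.172,"ty":0.133,"tz":0.15,"ax":0,"ay":0,"az":-0.012,"fingers":0},{"tx":0.172,"ty":0.133,"tz":0.15,"ax":0,"ay":0,"az":-0.012,"fingers":0},{"tx":0.172,"ty":0.133,"tz":0.15,"ax":0,"ay":0,"az":-0.012,"fingers":0},{"tx":0.172,"ty":0.133,"tz":0.15,"ax":0,"ay":0,"az":-0.012,"fingers":0}])

```text
t: 10.78
tcp_pos: [0.6021, -0.1371, 0.1299]
orientation: [-0.0, 0.943, 0.334, -0.0]
contact_force: [-0.5, -0.1, -0.4]
width: 0.0854
```

```bash
python3 - <<'E'
from h import *
st,im=grab('wrist','pics/w6.png');print(st['tcp_pos'],st['orientation'].tolist(),st['joint_positions'].round(2),st['contact_force'])
st,im=grab('top','pics/top1.png')
E
```

```text
[ 0.60210702 -0.13709985  0.12991982] [-1.7615320908330044e-05, 0.9426284392049588, 0.3338437119091122, -3.620040730938859e-05] [ 0.02  0.72  0.26  1.71 -0.25  0.75  1.08] [-0.52607686 -0.11217352 -0.37712901]
```

View pics/w6.png

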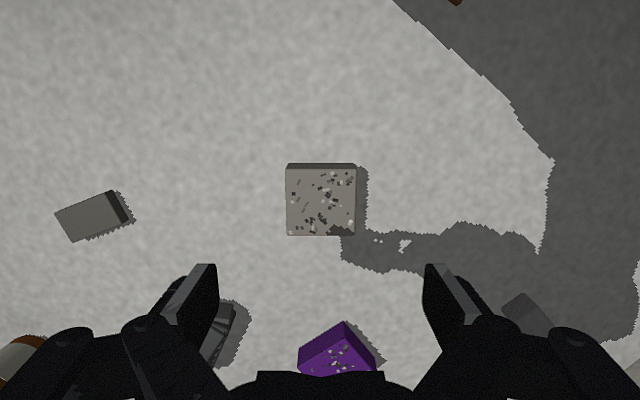

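View pics/top1.png

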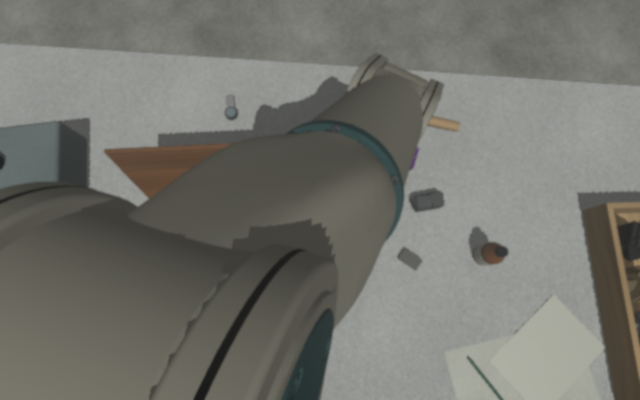

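```bash
python3 - <<'E'
from h import *
C=wristcal([0.60210702,-0.13709985,0.12991982],[-1.7e-5,.9426284,.3338437,-3.6e-5])
L=[onz(C,u,.026) for u in [(285.5,168),(356.5,167.5),(355,235.5),(286,235)]]
print(np.array(L).round(4),np.mean(L,0)); print(np.degrees(np.arctan2(*(L[1]-L[0])[1::-1])),np.degrees(np.arctan2(*(L[2]-L[3])[1::-1])), 2*np.degrees(np.arctan2(.3338437,.9426284)))
E
```

```text
[[ 0.5667 -0.1327  0.026 ]
 [ 0.6059 -0.1006  0.026 ]
 [ 0.6391 -0.1409  0.026 ]
 [ 0.5983 -0.1734  0.026 ]] [ 0.60249207 -0.13689905  0.026     ]
39.40145032007931 38.53644739261064 39.00448024723959
```

arm_command(series=[{"tx":0,"ty":0,"tz":0.25,"ax":0,"ay":0,"az":0,"fingers":0},{"tx":0.002,"ty":0,"tz":0.5,"ax":0,"ay":0,"az":0,"fingers":0},{"tx":0.002,"ty":0,"tz":0.645,"ax":0,"ay":0,"az":0,"fingers":0},{"tx":0.002,"ty":0,"tz":0.645,"ax":0,"ay":0,"az":0,"fingers":0},{"tx":0.002,"ty":0,"tz":0.645,"ax":0,"ay":0,"az":0,"fingers":0.5}])

```text
t: 11.5
tcp_pos: [0.6041, -0.1374, 0.0017]
orientation: [0.001, 0.943, 0.334, 0.001]
contact_force: [0.3, 0.1, 1.4]
width: 0.0698
```

arm_command(series=[{"tx":0,"ty":0,"tz":0,"ax":0,"ay":0,"az":0,"fingers":1},{"tx":0,"ty":0,"tz":0,"ax":0,"ay":0,"az":0,"fingers":1},{"tx":0,"ty":0,"tz":0,"ax":0,"ay":0,"az":0,"fingers":1},{"tx":0,"ty":0,"tz":0,"ax":0,"ay":0,"az":0,"fingers":1},{"tx":0,"ty":0,"tz":0,"ax":0,"ay":0,"az":0,"fingers":1}])

```text
t: 12.12
tcp_pos: [0.6046, -0.1374, 0.0024]
orientation: [0.001, 0.943, 0.334, 0.001]
contact_force: [-1.2, -1.1, 7.4]
width: 0.051
```

```bash
python3 go.py sync .604 -.1374 .002 39;python3 go.py .58 -.12 .14 39; python3 go.py .4661 .03 .14 7; python3 go.py .4661 .0677 .09 7
```

```text
tx -0.039 ty -0.143 tz -0.690 az -0.000 dist mm 141 deg 0.0 rows 2.3
tx 0.030 ty -0.941 tz -0.000 az 0.356 dist mm 188 deg -32.0 rows 3.0
tx 0.023 ty -0.187 tz 0.250 az -0.000 dist mm 63 deg 0.0 rows 1.0
```

arm_command(series=[{"tx":0,"ty":0,"tz":-0.15,"ax":0,"ay":0,"az":0,"fingers":1},{"tx":0,"ty":0,"tz":-0.4,"ax":0,"ay":0,"az":0,"fingers":1},{"tx":-0.039,"ty":-0.143,"tz":-0.69,"ax":0,"ay":0,"az":0,"fingers":1},{"tx":-0.039,"ty":-0.143,"tz":-0.69,"ax":0,"ay":0,"az":0,"fingers":1},{"tx":-0.039,"ty":-0.143,"tz":-0.69,"ax":0,"ay":0,"az":0,"fingers":1}])

```text
t: 12.75
tcp_pos: [0.5792, -0.1193, 0.1385]
orientation: [0.0, 0.942, 0.334, 0.0]
contact_force: [0.3, -1.0, -2.2]
width: 0.0508
```

arm_command(series=[{"tx":0,"ty":-0.22,"tz":0,"ax":0,"ay":0,"az":0.09,"fingers":1},{"tx":0.01,"ty":-0.45,"tz":0,"ax":0,"ay":0,"az":0.18,"fingers":1},{"tx":0.02,"ty":-0.7,"tz":0,"ax":0,"ay":0,"az":0.27,"fingers":1},{"tx":0.03,"ty":-0.941,"tz":0,"ax":0,"ay":0,"az":0.356,"fingers":1},{"tx":0.03,"ty":-0.941,"tz":0,"ax":0,"ay":0,"az":0.356,"fingers":1}])

```text
t: 13.38
tcp_pos: [0.4617, 0.0339, 0.1364]
orientation: [-0.001, 0.998, 0.064, -0.003]
contact_force: [1.6, -0.1, -1.6]
width: 0.051
```

arm_command(series=[{"tx":0.01,"ty":-0.1,"tz":0.1,"ax":0,"ay":0,"az":0,"fingers":1},{"tx":0.023,"ty":-0.187,"tz":0.2,"ax":0,"ay":0,"az":0,"fingers":1},{"tx":0.023,"ty":-0.187,"tz":0.25,"ax":0,"ay":0,"az":0,"fingers":1},{"tx":0.023,"ty":-0.187,"tz":0.25,"ax":0,"ay":0,"az":0,"fingers":1},{"tx":0.023,"ty":-0.187,"tz":0.25,"ax":0,"ay":0,"az":0,"fingers":1}])

```text
t: 14.0
tcp_pos: [0.4658, 0.0667, 0.0886]
orientation: [0.0, 0.998, 0.06, 0.0]
contact_force: [-0.2, -0.4, -2.7]
width: 0.0506
```

```bash
python3 - <<'E'
from h import *
st,im=grab('wrist','pics/w7.png');print(st['tcp_pos'],st['orientation'].tolist(),st['joint_positions'].round(2),st['contact_force'])
E
```

```text
[0.46579042 0.06669963 0.08855564] [0.000351969266845683, 0.998195688379498, 0.060042837126139344, 0.00031863467965373936] [-0.44  0.65  0.36  2.14 -0.52  0.43  0.44] [-0.20563165 -0.44551842 -2.69487675]
```

View pics/w7.png

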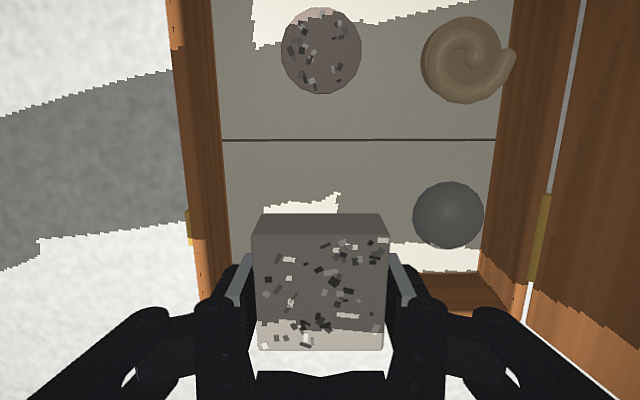

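```bash
python3 - <<'E'
from h import *
C=wristcal([0.46579042,0.06669963,0.08855564],[.00035,.9981957,.0600428,.00032])
print('core',onz(C,(321,51),.048),'want .4546 .1610')
L=[onz(C,u,.0886+.024) for u in [(250.5,235),(390,236),(383,348.5),(257,350)]]
print(np.array(L).round(4),np.mean(L,0))
print(onz(C,(222,141),.008),onz(C,(496,140),.008),'want',place([.4794,.1641,.12294],[[-.087,-.047,0],[.087,-.047,0]]))
E
python3 go.py sync .466 .067 .0888 6.9; python3 go.py .4661 .0677 .011 7
```

```text
core [0.45469626 0.1620264  0.048     ] want .4546 .1610
[[0.4373 0.0902 0.1126]
 [0.4878 0.0959 0.1126]
 [0.4939 0.0468 0.1126]
 [0.443  0.04   0.1126]] [0.46551221 0.0682256  0.1126    ]
[0.39845125 0.10662655 0.008     ] [0.57092655 0.12819839 0.008     ] want [[0.39882028 0.10678588 0.        ]
 [0.57150699 0.12812359 0.        ]]
tx 0.001 ty -0.003 tz 0.389 az -0.001 dist mm 78 deg 0.1 rows 1.2
```

arm_command(series=[{"tx":0.003,"ty":0.002,"tz":0.12,"ax":0,"ay":0,"az":0,"fingers":1},{"tx":0.003,"ty":0.002,"tz":0.25,"ax":0,"ay":0,"az":0,"fingers":1},{"tx":0.003,"ty":0.002,"tz":0.35,"ax":0,"ay":0,"az":0,"fingers":1},{"tx":0.003,"ty":0.002,"tz":0.388,"ax":0,"ay":0,"az":0,"fingers":1},{"tx":0.003,"ty":0.002,"tz":0.388,"ax":0,"ay":0,"az":0,"fingers":1}])

```text
t: 14.68
tcp_pos: [0.4664, 0.0673, 0.0112]
orientation: [0.0, 0.998, 0.061, 0.0]
contact_force: [0.7, 0.6, -2.3]
width: 0.0509
```

arm_command(series=[{"tx":0,"ty":0,"tz":0.004,"ax":0,"ay":0,"az":0,"fingers":1},{"tx":0,"ty":0,"tz":0.004,"ax":0,"ay":0,"az":0,"fingers":0.2},{"tx":0,"ty":0,"tz":0.004,"ax":0,"ay":0,"az":0,"fingers":0.2},{"tx":0,"ty":0,"tz":0.004,"ax":0,"ay":0,"az":0,"fingers":0.2},{"tx":0,"ty":0,"tz":0.004,"ax":0,"ay":0,"az":0,"fingers":0.2}])

```text
t: 15.3
tcp_pos: [0.4659, 0.0678, 0.01]
orientation: [-0.0, 0.998, 0.061, 0.0]
contact_force: [-0.6, -0.2, -0.2]
width: 0.0682
```

```bash
python3 go.py sync .4664 .0673 .0104 7;python3 go.py .45 -.05 .16 7; python3 go.py .53 -.23 .16 -10;python3 go.py .60 -.295 .13 -20
```

```text
tx -0.153 ty 0.572 tz -0.748 az -0.000 dist mm 191 deg 0.0 rows 3.1
tx 0.287 ty 0.942 tz 0.000 az 0.189 dist mm 197 deg -17.0 rows 3.2
tx 0.402 ty 0.259 tz 0.150 az 0.111 dist mm 100 deg -10.0 rows 1.6
```

arm_command(series=[{"tx":0,"ty":0,"tz":-0.25,"ax":0,"ay":0,"az":0,"fingers":0.2},{"tx":0,"ty":0,"tz":-0.5,"ax":0,"ay":0,"az":0,"fingers":0},{"tx":-0.05,"ty":0.15,"tz":-0.748,"ax":0,"ay":0,"az":0,"fingers":0},{"tx":-0.1,"ty":0.35,"tz":-0.748,"ax":0,"ay":0,"az":0,"fingers":0},{"tx":-0.153,"ty":0.572,"tz":-0.748,"ax":0,"ay":0,"az":0,"fingers":0}])

```text
t: 15.92
tcp_pos: [0.4497, -0.0499, 0.1603]
orientation: [-0.0, 0.998, 0.062, 0.001]
contact_force: [0.7, -0.2, -0.4]
width: 0.0853
```

arm_command(series=[{"tx":0.07,"ty":0.23,"tz":0,"ax":0,"ay":0,"az":0.04,"fingers":0},{"tx":0.14,"ty":0.47,"tz":0,"ax":0,"ay":0,"az":0.09,"fingers":0},{"tx":0.21,"ty":0.7,"tz":0,"ax":0,"ay":0,"az":0.14,"fingers":0},{"tx":0.287,"ty":0.942,"tz":0,"ax":0,"ay":0,"az":0.189,"fingers":0},{"tx":0.287,"ty":0.942,"tz":0,"ax":0,"ay":0,"az":0.189,"fingers":0}])

```text
t: 16.55
tcp_pos: [0.5298, -0.2344, 0.1596]
orientation: [0.002, 0.996, -0.09, 0.001]
contact_force: [-0.6, 1.4, 0.4]
width: 0.0857
```

```bash
python3 - <<'E'
from h import *
st,im=grab('wrist','pics/w8.png');print(st['tcp_pos'],st['orientation'].tolist())
S,Tp=CAL['side'],CAL['top']
for c,uv,z in [(S,(374.5,262),0),(S,(397,276),0),(Tp,(416,211),.02),(Tp,(444,206),.02),(Tp,(412,192),.02),(Tp,(435,188),.02)]: print(onz(c,uv,z))
E
```

```text
[ 0.52980209 -0.23444945  0.15962554] [0.0020474867053504884, 0.9959460394985488, -0.08992573817242151, 0.0008098268282819331]
[ 5.89663514e-01 -2.72347023e-01 -1.11022302e-16]
[ 0.60092236 -0.33654771  0.        ]
[ 0.57707102 -0.27710605  0.02      ]
[ 0.59348366 -0.34092008  0.02      ]
[ 0.62111266 -0.26697409  0.02      ]
[ 0.63458962 -0.31991765  0.02      ]
```

View pics/w8.png

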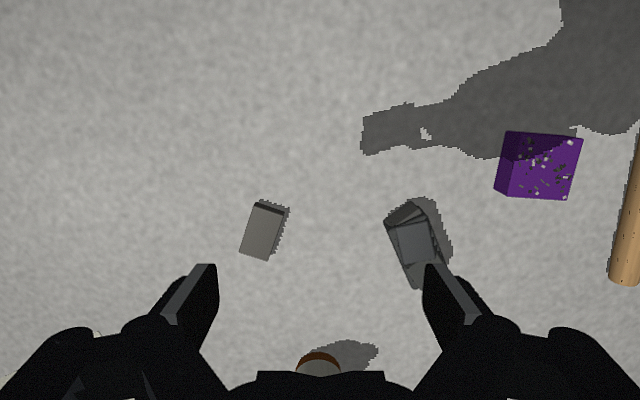

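```bash
python3 go.py sync .53 -.23 .16 -10; python3 go.py .604 -.30 .13 13
```

```text
tx 0.425 ty 0.280 tz 0.150 az -0.256 dist mm 106 deg 23.0 rows 2.1
```

arm_command(series=[{"tx":0.15,"ty":0.1,"tz":0,"ax":0,"ay":0,"az":-0.1,"fingers":0},{"tx":0.3,"ty":0.25,"tz":0.05,"ax":0,"ay":0,"az":-0.2,"fingers":0},{"tx":0.425,"ty":0.28,"tz":0.15,"ax":0,"ay":0,"az":-0.256,"fingers":0},{"tx":0.425,"ty":0.28,"tz":0.15,"ax":0,"ay":0,"az":-0.256,"fingers":0},{"tx":0.425,"ty":0.28,"tz":0.15,"ax":0,"ay":0,"az":-0.256,"fingers":0}])

```text
t: 17.23
tcp_pos: [0.6024, -0.2978, 0.1295]
orientation: [-0.001, 0.994, 0.113, -0.001]
contact_force: [-0.5, -0.5, 0.1]
width: 0.0855
```

```bash
python3 - <<'E'
from h import *
st,im=grab('wrist','pics/w9.png');print(st['tcp_pos'],st['orientation'].tolist(),st['joint_positions'].round(2))
grid(im,230,130,190,140,4,'pics/w9a.png')
E
```

```text
[ 0.60240311 -0.29777952  0.12951854] [-0.0008285373232078322, 0.9935504171850664, 0.11338635652649857, -0.0006451286151355503] [ 0.18  0.81  0.43  1.55 -0.41  0.87  0.99]
```

View pics/w9a.png

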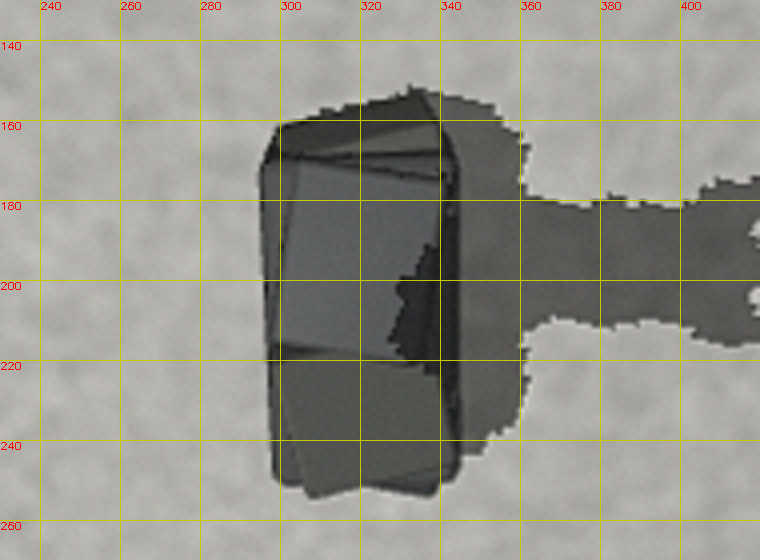

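```bash
python3 - <<'E'
from h import *
C=wristcal([0.60240311,-0.29777952,0.12951854],[-0.00083,.99355,.113386,-.000645])
print(onz(C,(320.5,205),.02))
for uv in [(295,170),(299,250),(344.5,165),(344.5,245),(320,254),(320,157)]: print(onz(C,uv,.025))
E
python3 go.py sync .6024 -.2978 .1295 13
```

```text
[ 0.60334674 -0.30124479  0.02      ]
[ 0.5792552 -0.2782328  0.025    ]
[ 0.59505712 -0.33876873  0.025     ]
[ 0.61294344 -0.26671671  0.025     ]
[ 0.62812199 -0.32683406  0.025     ]
[ 0.61154784 -0.33840775  0.025     ]
[ 0.59460889 -0.26506029  0.025     ]
```

```bash
python3 go.py .6033 -.3015 .005 14.4
```

```text
tx 0.000 ty 0.019 tz 0.622 az -0.016 dist mm 125 deg 1.4 rows 2.0
```

arm_command(series=[{"tx":0,"ty":0.019,"tz":0.2,"ax":0,"ay":0,"az":-0.016,"fingers":0},{"tx":0,"ty":0.019,"tz":0.42,"ax":0,"ay":0,"az":-0.016,"fingers":0},{"tx":0,"ty":0.019,"tz":0.622,"ax":0,"ay":0,"az":-0.016,"fingers":0},{"tx":0,"ty":0.019,"tz":0.622,"ax":0,"ay":0,"az":-0.016,"fingers":0.3},{"tx":0,"ty":0.019,"tz":0.622,"ax":0,"ay":0,"az":-0.016,"fingers":0.6}])

```text
t: 17.9
tcp_pos: [0.605, -0.3036, 0.0072]
orientation: [0.001, 0.992, 0.126, 0.001]
contact_force: [1.5, -0.2, 1.2]
width: 0.0513
```

arm_command(series=[{"tx":0,"ty":0,"tz":0,"ax":0,"ay":0,"az":0,"fingers":1},{"tx":0,"ty":0,"tz":0,"ax":0,"ay":0,"az":0,"fingers":1},{"tx":0,"ty":0,"tz":0,"ax":0,"ay":0,"az":0,"fingers":1},{"tx":0,"ty":0,"tz":0,"ax":0,"ay":0,"az":0,"fingers":1},{"tx":0,"ty":0,"tz":0,"ax":0,"ay":0,"az":0,"fingers":1}])

```text
t: 18.52
tcp_pos: [0.6057, -0.3042, 0.008]
orientation: [0.001, 0.992, 0.126, 0.002]
contact_force: [-0.1, -0.0, 7.4]
width: 0.0349
```

```bash
python3 go.py sync .6055 -.304 .008 14.4; python3 go.py .57 -.22 .15 14.4; python3 go.py .46 -.05 .15 10;python3 go.py .443 .14 .14 7;python3 go.py .4431 .2543 .11 7
```

```text
tx -0.067 ty -0.451 tz -0.710 az -0.000 dist mm 169 deg 0.0 rows 2.7
tx -0.322 ty -0.960 tz 0.000 az 0.049 dist mm 203 deg -4.4 rows 3.2
tx 0.081 ty -0.950 tz 0.050 az 0.033 dist mm 191 deg -3.0 rows 3.1
tx 0.071 ty -0.568 tz 0.150 az 0.000 dist mm 118 deg -0.0 rows 1.9
```

arm_command(series=[{"tx":0,"ty":0,"tz":-0.12,"ax":0,"ay":0,"az":0,"fingers":1},{"tx":0,"ty":0,"tz":-0.35,"ax":0,"ay":0,"az":0,"fingers":1},{"tx":-0.03,"ty":-0.2,"tz":-0.6,"ax":0,"ay":0,"az":0,"fingers":1},{"tx":-0.067,"ty":-0.451,"tz":-0.71,"ax":0,"ay":0,"az":0,"fingers":1},{"tx":-0.067,"ty":-0.451,"tz":-0.71,"ax":0,"ay":0,"az":0,"fingers":1}])

```text
t: 19.15
tcp_pos: [0.5691, -0.2141, 0.1506]
orientation: [-0.002, 0.992, 0.128, 0.002]
contact_force: [0.4, -0.8, -2.3]
width: 0.0352
```

arm_command(series=[{"tx":-0.08,"ty":-0.23,"tz":0,"ax":0,"ay":0,"az":0.01,"fingers":1},{"tx":-0.16,"ty":-0.46,"tz":0,"ax":0,"ay":0,"az":0.02,"fingers":1},{"tx":-0.24,"ty":-0.7,"tz":0,"ax":0,"ay":0,"az":0.035,"fingers":1},{"tx":-0.322,"ty":-0.96,"tz":0,"ax":0,"ay":0,"az":0.049,"fingers":1},{"tx":-0.322,"ty":-0.96,"tz":0,"ax":0,"ay":0,"az":0.049,"fingers":1}])

```text
t: 19.77
tcp_pos: [0.4558, -0.0455, 0.1475]
orientation: [-0.002, 0.996, 0.09, -0.001]
contact_force: [0.5, -0.7, -2.3]
width: 0.0347
```

arm_command(series=[{"tx":0.02,"ty":-0.25,"tz":0,"ax":0,"ay":0,"az":0.01,"fingers":1},{"tx":0.04,"ty":-0.5,"tz":0,"ax":0,"ay":0,"az":0.02,"fingers":1},{"tx":0.06,"ty":-0.75,"tz":0,"ax":0,"ay":0,"az":0.033,"fingers":1},{"tx":0.081,"ty":-0.95,"tz":0.05,"ax":0,"ay":0,"az":0.033,"fingers":1},{"tx":0.081,"ty":-0.95,"tz":0.05,"ax":0,"ay":0,"az":0.033,"fingers":1}])

```text
t: 20.4
tcp_pos: [0.4417, 0.1436, 0.1371]
orientation: [-0.001, 0.998, 0.065, 0.0]
contact_force: [-0.1, -0.7, -3.4]
width: 0.0349
```

arm_command(series=[{"tx":0.03,"ty":-0.25,"tz":0.02,"ax":0,"ay":0,"az":0,"fingers":1},{"tx":0.06,"ty":-0.48,"tz":0.1,"ax":0,"ay":0,"az":0,"fingers":1},{"tx":0.071,"ty":-0.568,"tz":0.15,"ax":0,"ay":0,"az":0,"fingers":1},{"tx":0.071,"ty":-0.568,"tz":0.15,"ax":0,"ay":0,"az":0,"fingers":1},{"tx":0.071,"ty":-0.568,"tz":0.15,"ax":0,"ay":0,"az":0,"fingers":1}])

```text
t: 21.02
tcp_pos: [0.4422, 0.2525, 0.1077]
orientation: [0.001, 0.998, 0.06, 0.0]
contact_force: [0.2, -0.9, -1.5]
width: 0.0349
```

```bash
python3 - <<'E'
from h import *
st,im=grab('wrist','pics/w10.png');print(st['tcp_pos'],st['orientation'].tolist(),st['joint_positions'].round(2))
E
```

```text
[0.44220708 0.25249268 0.10768242] [0.0006149568172751002, 0.998192890777054, 0.060086690314051484, 0.00040531144140417227] [-0.91  0.68  0.51  2.03 -0.58  0.58  0.13]
```

View pics/w10.png

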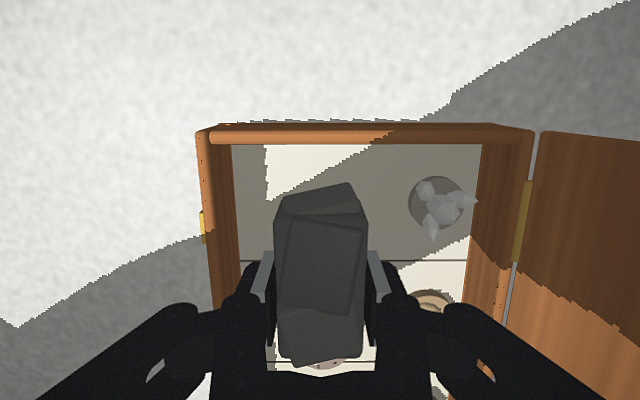

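```bash
python3 - <<'E'
from h import *
pos=np.array([0.44220708,0.25249268,0.10768242]);q=[.000615,.998193,.060087,.000405]
C=wristcal(pos,q);M=T(pos,q)
# tool coordinates seen for pixel at tool z level
W=wristcal([0,0,0],[1,0,0,0])
for uv in [(318,190),(320,365),(276,200),(367,205),(285,357),(362,358)]:
    for tz in (-.010,-.020): o,v=ray(W,uv);P=o+v*(tz-o[2])/v[2];print(uv,tz,P.round(4))
for uv,l in [((437,202),[.057,.094,.012])]: print(onz(C,uv,.015),place([.4794,.1641,.12294],l))
E
python3 go.py sync .4422 .2525 .1077 6.9;python3 go.py .4431 .2515 .017 7
```

```text
(318, 190) -0.01 [-0.0009 -0.0399 -0.01  ]
(318, 190) -0.02 [-0.0008 -0.0426 -0.02  ]
(320, 365) -0.01 [-0.0001  0.044  -0.01  ]
(320, 365) -0.02 [-0.0001  0.035  -0.02  ]
(276, 200) -0.01 [-0.0175 -0.0358 -0.01  ]
(276, 200) -0.02 [-0.0162 -0.0388 -0.02  ]
(367, 205) -0.01 [ 0.0185 -0.0337 -0.01  ]
(367, 205) -0.02 [ 0.0171 -0.0369 -0.02  ]
(285, 357) -0.01 [-0.0162  0.0394 -0.01  ]
(285, 357) -0.02 [-0.015   0.0308 -0.02  ]
(362, 358) -0.01 [ 0.0192  0.04   -0.01  ]
(362, 358) -0.02 [ 0.0177  0.0313 -0.02  ]
[0.52343912 0.2658411  0.015     ] [[0.52444252 0.26438047 0.012     ]]
tx 0.004 ty 0.006 tz 0.454 az -0.001 dist mm 91 deg 0.1 rows 1.5
```

arm_command(series=[{"tx":0.004,"ty":0.006,"tz":0.12,"ax":0,"ay":0,"az":0,"fingers":1},{"tx":0.004,"ty":0.006,"tz":0.25,"ax":0,"ay":0,"az":0,"fingers":1},{"tx":0.004,"ty":0.006,"tz":0.38,"ax":0,"ay":0,"az":0,"fingers":1},{"tx":0.004,"ty":0.006,"tz":0.452,"ax":0,"ay":0,"az":0,"fingers":1},{"tx":0.004,"ty":0.006,"tz":0.452,"ax":0,"ay":0,"az":0,"fingers":1}])

```text
t: 21.7
tcp_pos: [0.4427, 0.2528, 0.0167]
orientation: [0.0, 0.998, 0.061, -0.0]
contact_force: [-0.0, -0.7, -1.9]
width: 0.0348
```

arm_command(series=[{"tx":0,"ty":0,"tz":0.004,"ax":0,"ay":0,"az":0,"fingers":1},{"tx":0,"ty":0,"tz":0.004,"ax":0,"ay":0,"az":0,"fingers":0.3},{"tx":0,"ty":0,"tz":0.004,"ax":0,"ay":0,"az":0,"fingers":0.3},{"tx":0,"ty":0,"tz":0.004,"ax":0,"ay":0,"az":0,"fingers":0.3},{"tx":0,"ty":0,"tz":0.004,"ax":0,"ay":0,"az":0,"fingers":0.3}])

```text
t: 22.32
tcp_pos: [0.4422, 0.254, 0.016]
orientation: [-0.0, 0.998, 0.062, 0.0]
contact_force: [0.2, 0.9, -0.7]
width: 0.0596
```

arm_command(series=[{"tx":0,"ty":0,"tz":-0.25,"ax":0,"ay":0,"az":0,"fingers":0.3},{"tx":0,"ty":0,"tz":-0.5,"ax":0,"ay":0,"az":0,"fingers":0},{"tx":0,"ty":0,"tz":-0.75,"ax":0,"ay":0,"az":0,"fingers":0},{"tx":0,"ty":0,"tz":-0.9,"ax":0,"ay":0,"az":0,"fingers":0},{"tx":0,"ty":0,"tz":-0.9,"ax":0,"ay":0,"az":0,"fingers":0}])

```text
t: 22.95
tcp_pos: [0.4434, 0.2547, 0.198]
orientation: [-0.001, 0.998, 0.062, 0.002]
contact_force: [-0.6, 0.0, -0.3]
width: 0.0853
```

```bash
python3 - <<'E'
from h import *
st,im=grab('wrist','pics/w11.png');print(st['tcp_pos'],st['orientation'].tolist(),st['joint_positions'].round(2))
E
python3 go.py sync .4425 .2537 .196 7;python3 go.py .43 .06 .18 0;python3 go.py .45 -.13 .16 -15;python3 go.py .468 -.268 .12 -31
```

```text
[0.44342896 0.25468755 0.19798502] [-0.001318303358473054, 0.998076789256882, 0.06194247193052737, 0.0020285448144738085] [-1.01  0.55  0.65  1.95 -0.47  0.78  0.03]
tx -0.180 ty 0.954 tz 0.080 az 0.078 dist mm 195 deg -7.0 rows 3.1
tx 0.100 ty 0.950 tz 0.100 az 0.166 dist mm 192 deg -15.0 rows 3.1
tx 0.265 ty 0.643 tz 0.200 az 0.178 dist mm 145 deg -16.0 rows 2.3
```

View pics/w11.png

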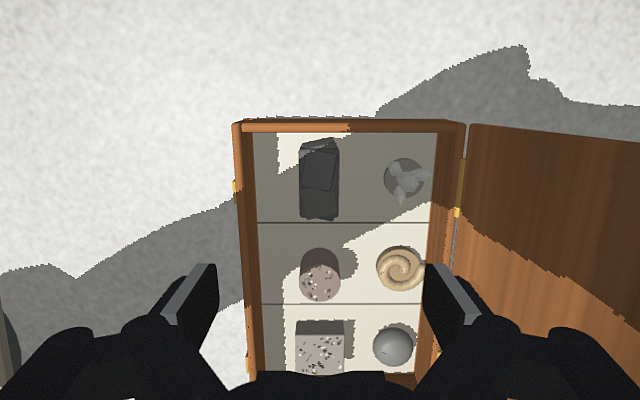

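```bash
python3 - <<'E'
from h import *
C=wristcal([0.44342896,0.25468755,0.19798502],[-0.0013183,.9980768,.0619425,.0020285])
im=cv2.imread('pics/w11.png')[:,:,::-1]
grid(im,230,115,220,125,3,'pics/w11a.png')
p=[.4794,.1641,.12294]
for d in (0,-.002,.002,.004):
    print(d)
    for z in (.008,.038): print(z,proj(C,place(p,[[-.025+a,.094+b+d,z] for a,b in [(-.018,.035),(.018,.035),(.018,-.035),(-.018,-.035)]])).round(1).tolist())
print(proj(C,place(p,[[-.087,.047,.008],[.087,.047,.008],[-.025,0,.048]])))
E
```

```text
0
0.008 [[299.8, 140.8], [338.0, 140.8], [336.9, 211.4], [300.9, 211.4]]
0.038 [[298.0, 145.1], [339.8, 145.1], [338.5, 221.7], [299.3, 221.7]]
-0.002
0.008 [[299.8, 143.0], [337.9, 143.0], [336.9, 213.3], [300.9, 213.3]]
0.038 [[298.0, 147.4], [339.8, 147.4], [338.5, 223.7], [299.3, 223.7]]
0.002
0.008 [[299.7, 138.7], [338.0, 138.7], [336.9, 209.5], [300.8, 209.5]]
0.038 [[297.9, 142.8], [339.9, 142.8], [338.6, 219.6], [299.3, 219.6]]
0.004
0.008 [[299.7, 136.5], [338.0, 136.6], [336.9, 207.6], [300.8, 207.6]]
0.038 [[297.9, 140.4], [339.9, 140.4], [338.6, 217.5], [299.2, 217.6]]
[[257.46160581 222.70274556]
 [429.41922556 222.52844373]
 [318.9504439  284.34196478]]
```

View pics/w11a.png

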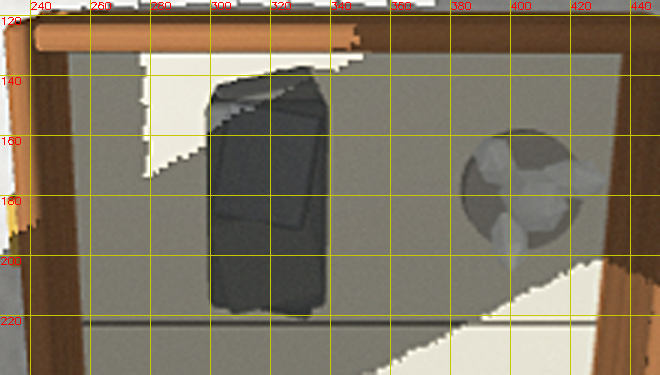

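arm_command(series=[{"tx":-0.04,"ty":0.23,"tz":0,"ax":0,"ay":0,"az":0.02,"fingers":0},{"tx":-0.09,"ty":0.46,"tz":0,"ax":0,"ay":0,"az":0.04,"fingers":0},{"tx":-0.13,"ty":0.7,"tz":0.04,"ax":0,"ay":0,"az":0.06,"fingers":0},{"tx":-0.18,"ty":0.954,"tz":0.08,"ax":0,"ay":0,"az":0.078,"fingers":0},{"tx":-0.18,"ty":0.954,"tz":0.08,"ax":0,"ay":0,"az":0.078,"fingers":0}])

```text
t: 23.62
tcp_pos: [0.4282, 0.0559, 0.1787]
orientation: [0.001, 1.0, -0.004, -0.002]
contact_force: [0.5, 0.6, 0.3]
width: 0.0854
```

arm_command(series=[{"tx":0.03,"ty":0.24,"tz":0,"ax":0,"ay":0,"az":0.04,"fingers":0},{"tx":0.05,"ty":0.48,"tz":0,"ax":0,"ay":0,"az":0.08,"fingers":0},{"tx":0.08,"ty":0.72,"tz":0.05,"ax":0,"ay":0,"az":0.12,"fingers":0},{"tx":0.1,"ty":0.95,"tz":0.1,"ax":0,"ay":0,"az":0.166,"fingers":0},{"tx":0.1,"ty":0.95,"tz":0.1,"ax":0,"ay":0,"az":0.166,"fingers":0}])

```text
t: 24.25
tcp_pos: [0.4496, -0.1329, 0.1587]
orientation: [0.001, 0.991, -0.132, -0.001]
contact_force: [-0.1, -0.2, -0.6]
width: 0.0858
```

arm_command(series=[{"tx":0.08,"ty":0.22,"tz":0.05,"ax":0,"ay":0,"az":0.07,"fingers":0},{"tx":0.18,"ty":0.45,"tz":0.12,"ax":0,"ay":0,"az":0.13,"fingers":0},{"tx":0.265,"ty":0.643,"tz":0.2,"ax":0,"ay":0,"az":0.178,"fingers":0},{"tx":0.265,"ty":0.643,"tz":0.2,"ax":0,"ay":0,"az":0.178,"fingers":0},{"tx":0.265,"ty":0.643,"tz":0.2,"ax":0,"ay":0,"az":0.178,"fingers":0}])

```text
t: 24.88
tcp_pos: [0.4684, -0.2652, 0.119]
orientation: [-0.001, 0.964, -0.265, -0.001]
contact_force: [0.6, 0.5, -0.3]
width: 0.0855
```

```bash
python3 - <<'E'
from h import *
st,im=grab('wrist','pics/w12.png');print(st['tcp_pos'],st['orientation'].tolist(),st['joint_positions'].round(2))
grid(im,250,140,160,130,5,'pics/w12a.png')
E
```

```text
[ 0.46835992 -0.26517778  0.11902494] [-0.0010540478860556475, 0.9642014216628757, -0.2651660976762835, -0.0012033658939791653] [ 0.06  0.72  0.65  1.94 -0.67  0.7   0.58]
```

View pics/w12a.png

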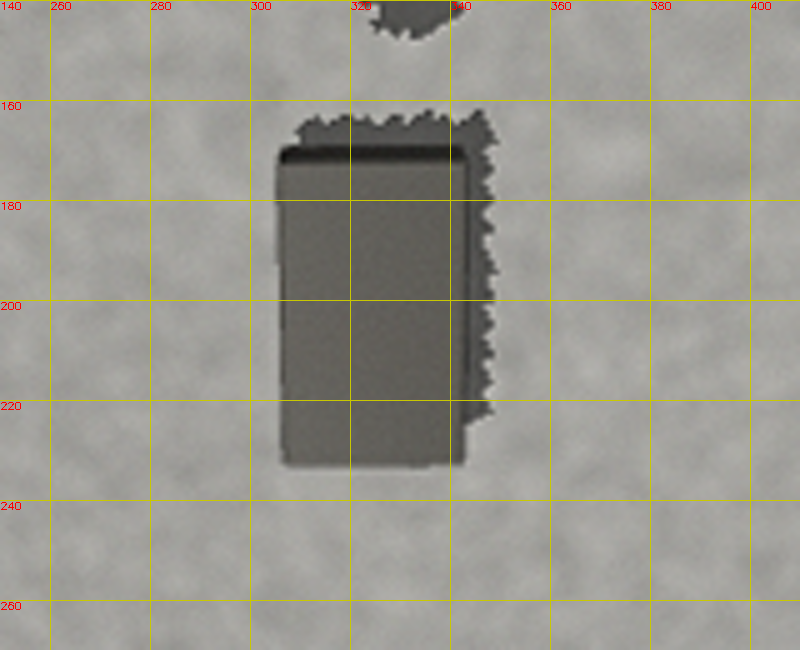

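```bash
python3 - <<'E'
from h import *
C=wristcal([0.46835992,-0.26517778,0.11902494],[-0.001054,.9642014,-.2651661,-.0012034])
L=[onz(C,u,.012) for u in [(305.5,172),(343.5,172),(343,233),(306.5,233)]]
print(np.array(L).round(4),np.mean(L,0)); print(np.degrees(np.arctan2(*(L[1]-L[0])[1::-1])),np.degrees(np.arctan2(*(L[2]-L[3])[1::-1])), 2*np.degrees(np.arctan2(-.2651661,.9642)))
m=np.mean(L,0)
E
python3 go.py sync .4684 -.2665 .119 -30.9; cat cmd.json
```

```text
[[ 0.4703 -0.2405  0.012 ]
 [ 0.494  -0.2546  0.012 ]
 [ 0.4702 -0.2957  0.012 ]
 [ 0.4462 -0.2814  0.012 ]] [ 0.47015448 -0.26806089  0.012     ]
-30.730197499976 -30.712018394287252 -30.75372893767304
[0.4684, -0.2665, 0.119, -30.9]
```

```bash
python3 go.py sync .4684 -.2655 .119 -30.8; python3 go.py .4701 -.268 .04 -30.7
```

```text
tx 0.014 ty 0.006 tz 0.395 az -0.001 dist mm 79 deg 0.1 rows 1.3
```

arm_command(series=[{"tx":0.014,"ty":0.006,"tz":0.15,"ax":0,"ay":0,"az":0,"fingers":0},{"tx":0.014,"ty":0.006,"tz":0.3,"ax":0,"ay":0,"az":0,"fingers":0.2},{"tx":0.014,"ty":0.006,"tz":0.395,"ax":0,"ay":0,"az":0,"fingers":0.4},{"tx":0.014,"ty":0.006,"tz":0.395,"ax":0,"ay":0,"az":0,"fingers":0.4},{"tx":0.014,"ty":0.006,"tz":0.395,"ax":0,"ay":0,"az":0,"fingers":0.4}])

```text
t: 25.55
tcp_pos: [0.4708, -0.2694, 0.0417]
orientation: [-0.0, 0.964, -0.266, 0.0]
contact_force: [-0.4, 0.3, 0.6]
width: 0.0509
```

arm_command(series=[{"tx":-0.004,"ty":-0.004,"tz":0.1,"ax":0,"ay":0,"az":0,"fingers":0.4},{"tx":-0.005,"ty":-0.004,"tz":0.17,"ax":0,"ay":0,"az":0,"fingers":0.4},{"tx":-0.005,"ty":-0.004,"tz":0.193,"ax":0,"ay":0,"az":0,"fingers":0.4},{"tx":-0.005,"ty":-0.004,"tz":0.193,"ax":0,"ay":0,"az":0,"fingers":0.4},{"tx":-0.005,"ty":-0.004,"tz":0.193,"ax":0,"ay":0,"az":0,"fingers":1}])

```text
t: 26.18
tcp_pos: [0.4699, -0.2693, 0.0028]
orientation: [0.0, 0.964, -0.266, 0.0]
contact_force: [-0.0, -1.0, -0.5]
width: 0.0343
```

arm_command(series=[{"tx":0,"ty":0,"tz":0,"ax":0,"ay":0,"az":0,"fingers":1},{"tx":0,"ty":0,"tz":0,"ax":0,"ay":0,"az":0,"fingers":1},{"tx":0,"ty":0,"tz":0,"ax":0,"ay":0,"az":0,"fingers":1},{"tx":0,"ty":0,"tz":0,"ax":0,"ay":0,"az":0,"fingers":1},{"tx":0,"ty":0,"tz":0,"ax":0,"ay":0,"az":0,"fingers":1}])

```text
t: 26.8
tcp_pos: [0.47, -0.2693, 0.0031]
orientation: [0.0, 0.964, -0.266, 0.001]
contact_force: [-1.5, 1.0, 6.4]
width: 0.0261
```

```bash
python3 go.py sync .47 -.269 .0031 -30.8; python3 go.py .455 -.17 .14 -25; python3 go.py .455 -.02 .14 7;python3 go.py .4661 .06 .13 7
```

```text
tx -0.318 ty -0.387 tz -0.685 az -0.064 dist mm 170 deg 5.8 rows 2.7
tx -0.317 ty -0.679 tz 0.000 az -0.356 dist mm 150 deg 32.0 rows 3.0
tx 0.104 ty -0.391 tz 0.050 az -0.000 dist mm 81 deg 0.0 rows 1.3
```

arm_command(series=[{"tx":0,"ty":0,"tz":-0.15,"ax":0,"ay":0,"az":0,"fingers":1},{"tx":-0.05,"ty":-0.05,"tz":-0.35,"ax":0,"ay":0,"az":-0.02,"fingers":1},{"tx":-0.18,"ty":-0.22,"tz":-0.55,"ax":0,"ay":0,"az":-0.04,"fingers":1},{"tx":-0.318,"ty":-0.387,"tz":-0.685,"ax":0,"ay":0,"az":-0.064,"fingers":1},{"tx":-0.318,"ty":-0.387,"tz":-0.685,"ax":0,"ay":0,"az":-0.064,"fingers":1}])

```text
t: 27.42
tcp_pos: [0.4556, -0.1661, 0.1406]
orientation: [-0.001, 0.977, -0.215, 0.001]
contact_force: [-0.6, -0.8, -0.2]
width: 0.0262
```

arm_command(series=[{"tx":-0.08,"ty":-0.17,"tz":0,"ax":0,"ay":0,"az":-0.09,"fingers":1},{"tx":-0.16,"ty":-0.34,"tz":0,"ax":0,"ay":0,"az":-0.18,"fingers":1},{"tx":-0.24,"ty":-0.52,"tz":0,"ax":0,"ay":0,"az":-0.27,"fingers":1},{"tx":-0.317,"ty":-0.679,"tz":0,"ax":0,"ay":0,"az":-0.356,"fingers":1},{"tx":-0.317,"ty":-0.679,"tz":0,"ax":0,"ay":0,"az":-0.356,"fingers":1}])

```text
t: 28.05
tcp_pos: [0.4552, -0.018, 0.1388]
orientation: [-0.001, 0.998, 0.062, -0.0]
contact_force: [0.2, -0.9, -0.4]
width: 0.0259
```

arm_command(series=[{"tx":0.03,"ty":-0.15,"tz":0,"ax":0,"ay":0,"az":0,"fingers":1},{"tx":0.07,"ty":-0.3,"tz":0,"ax":0,"ay":0,"az":0,"fingers":1},{"tx":0.104,"ty":-0.391,"tz":0.05,"ax":0,"ay":0,"az":0,"fingers":1},{"tx":0.104,"ty":-0.391,"tz":0.05,"ax":0,"ay":0,"az":0,"fingers":1},{"tx":0.104,"ty":-0.391,"tz":0.05,"ax":0,"ay":0,"az":0,"fingers":1}])

```text
t: 28.68
tcp_pos: [0.4663, 0.0583, 0.1291]
orientation: [0.001, 0.998, 0.059, -0.0]
contact_force: [-0.4, -0.4, -0.2]
width: 0.0256
```

```bash
python3 - <<'E'
from h import *
st,im=grab('wrist','pics/w13.png');print(st['tcp_pos'],st['orientation'].tolist(),st['joint_positions'].round(2))
E
```

```text
[0.46632213 0.05829402 0.1290869 ] [0.0006558817930506738, 0.9982556423718052, 0.05903548530229249, -0.00023187723264549235] [-0.55  0.6   0.54  2.12 -0.57  0.57  0.52]
```

View pics/w13.png

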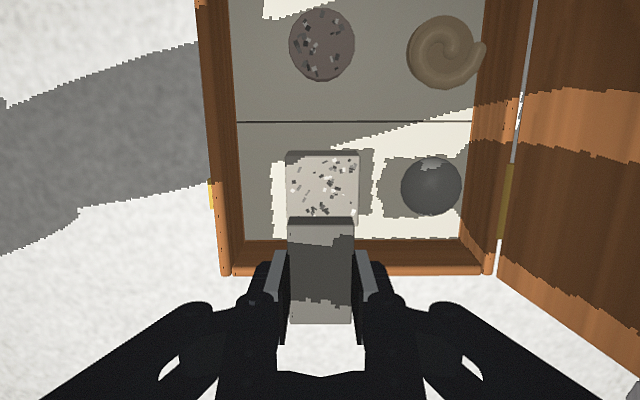

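```bash
python3 - <<'E'
from h import *
pos=[0.46632213,0.05829402,0.1290869]
C=wristcal(pos,[.000656,.9982556,.0590355,-.00023])
L=[onz(C,u,.138) for u in [(288,226),(354,226),(350,323),(292,323)]];m=np.mean(L,0)
print(np.array(L).round(4),'slab',m,'off',m-pos)
a,b=onz(C,(286,155.5),.034),onz(C,(359.5,155.5),.034);print(a,b,b-a)
d=(b-a)/np.linalg.norm(b-a);n=np.array([d[1],-d[0],0]);print('blk centre',(a+b)/2+n*.026,np.degrees(np.arctan2(d[1],d[0])))
print('core',onz(C,(321.5,44),.048))
E
```

```text
[[0.4504 0.0811 0.138 ]
 [0.4771 0.0842 0.138 ]
 [0.4821 0.0381 0.138 ]
 [0.4563 0.0351 0.138 ]] slab [0.46647015 0.0596297  0.138     ] off [0.00014802 0.00133568 0.0089131 ]
[0.43892547 0.09124991 0.034     ] [0.48864231 0.09714651 0.034     ] [0.04971684 0.00589661 0.        ]
blk centre [0.46684612 0.06837917 0.034     ] 6.763900704647403
core [0.4547707  0.16194394 0.048     ]
```

```bash
python3 go.py sync .4663 .0585 .1291 6.9; python3 go.py .4666 .067 .06 6.9
```

```text
tx 0.007 ty -0.042 tz 0.346 az -0.000 dist mm 70 deg 0.0 rows 1.1
```

arm_command(series=[{"tx":0.006,"ty":-0.042,"tz":0.1,"ax":0,"ay":0,"az":0,"fingers":1},{"tx":0.006,"ty":-0.042,"tz":0.2,"ax":0,"ay":0,"az":0,"fingers":1},{"tx":0.006,"ty":-0.042,"tz":0.3,"ax":0,"ay":0,"az":0,"fingers":1},{"tx":0.006,"ty":-0.042,"tz":0.345,"ax":0,"ay":0,"az":0,"fingers":1},{"tx":0.006,"ty":-0.042,"tz":0.345,"ax":0,"ay":0,"az":0,"fingers":1}])

```text
t: 29.35
tcp_pos: [0.4665, 0.0677, 0.0602]
orientation: [0.0, 0.998, 0.059, -0.0]
contact_force: [-0.4, -1.1, -0.3]
width: 0.0261
```

arm_command(series=[{"tx":0,"ty":0.002,"tz":0.06,"ax":0,"ay":0,"az":0,"fingers":1},{"tx":0,"ty":0.002,"tz":0.09,"ax":0,"ay":0,"az":0,"fingers":1},{"tx":0,"ty":0.002,"tz":0.112,"ax":0,"ay":0,"az":0,"fingers":1},{"tx":0,"ty":0.002,"tz":0.112,"ax":0,"ay":0,"az":0,"fingers":1},{"tx":0,"ty":0.002,"tz":0.112,"ax":0,"ay":0,"az":0,"fingers":1}])

```text
t: 29.98
tcp_pos: [0.4668, 0.0682, 0.038]
orientation: [0.0, 0.998, 0.06, 0.0]
contact_force: [-0.5, 0.7, -0.9]
width: 0.026
```

arm_command(series=[{"tx":0,"ty":0,"tz":0.004,"ax":0,"ay":0,"az":0,"fingers":1},{"tx":0,"ty":0,"tz":0.004,"ax":0,"ay":0,"az":0,"fingers":1},{"tx":0,"ty":0,"tz":0.004,"ax":0,"ay":0,"az":0,"fingers":1},{"tx":0,"ty":0,"tz":0.004,"ax":0,"ay":0,"az":0,"fingers":0.45},{"tx":0,"ty":0,"tz":0.004,"ax":0,"ay":0,"az":0,"fingers":0.45}])

```text
t: 30.6
tcp_pos: [0.4667, 0.0682, 0.0371]
orientation: [-0.0, 0.998, 0.06, 0.0]
contact_force: [0.2, 0.1, -0.4]
width: 0.0469
```

arm_command(series=[{"tx":0,"ty":0,"tz":0,"ax":0,"ay":0,"az":0,"fingers":0.45},{"tx":0,"ty":0,"tz":-0.1,"ax":0,"ay":0,"az":0,"fingers":0.45},{"tx":0,"ty":0,"tz":-0.35,"ax":0,"ay":0,"az":0,"fingers":0.45},{"tx":0,"ty":0,"tz":-0.6,"ax":0,"ay":0,"az":0,"fingers":0.45},{"tx":0,"ty":0,"tz":-0.7,"ax":0,"ay":0,"az":0,"fingers":0.45}])

```text
t: 31.22
tcp_pos: [0.4678, 0.0682, 0.1796]
orientation: [-0.0, 0.998, 0.06, 0.002]
contact_force: [-0.3, -0.7, -0.1]
width: 0.0472
```

```bash
python3 go.py sync .467 .068 .178 6.9; python3 go.py .46 .14 .34 7
```

```text
tx 0.009 ty -0.362 tz -0.810 az -0.001 dist mm 177 deg 0.1 rows 2.8
```

arm_command(series=[{"tx":0.0,"ty":0,"tz":-0.25,"ax":0,"ay":0,"az":0,"fingers":0.6},{"tx":0.0,"ty":-0.1,"tz":-0.5,"ax":0,"ay":0,"az":0,"fingers":1},{"tx":0.0,"ty":-0.3,"tz":-0.7,"ax":0,"ay":0,"az":0,"fingers":1},{"tx":0.01,"ty":-0.362,"tz":-0.81,"ax":0,"ay":0,"az":0,"fingers":1},{"tx":0.01,"ty":-0.362,"tz":-0.81,"ax":0,"ay":0,"az":0,"fingers":1}])

```text
t: 31.85
tcp_pos: [0.4605, 0.1416, 0.3401]
orientation: [-0.001, 0.998, 0.062, 0.001]
contact_force: [1.2, -0.6, -0.2]
width: -0.0003
```

```bash
python3 - <<'E'
from h import *
st,im=grab('wrist','pics/w14.png');print(st['tcp_pos'],st['orientation'].tolist(),st['joint_positions'].round(2))
st,im=grab('side','pics/side2.png'); cv2.imwrite('pics/side2c.png',cv2.resize(im[70:350,160:460,::-1],None,fx=2.1,fy=2.1,interpolation=3))
E
```

```text
[0.46053661 0.14155524 0.34013485] [-0.0007219122636053564, 0.9981000516086774, 0.061595037074909036, 0.0013480464307714668] [-0.95  0.34  0.81  1.83 -0.28  1.09  0.09]
```

View pics/w14.png

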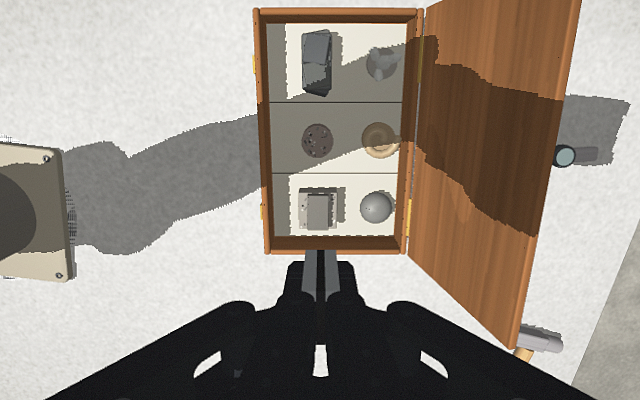

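View pics/side2c.png

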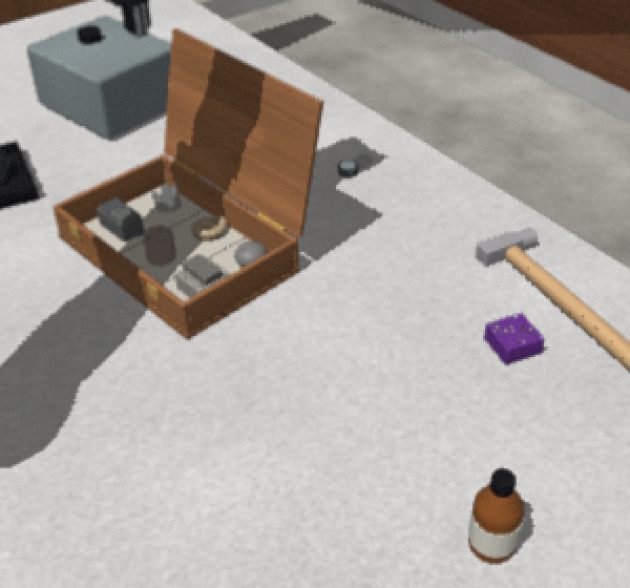

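```bash
python3 - <<'E'
from h import *
im=cv2.imread('pics/w14.png')[:,:,::-1]
grid(im,255,170,150,85,5,'pics/w14a.png')
C=wristcal([0.46053661,0.14155524,0.34013485],[-.00072,.9981,.061595,.001348])
p=[.4794,.1641,.12294]
print('slab top pred',proj(C,place(p,[[-.025+a,-.094+b,.046] for a,b in [(-.014,.024),(.014,.024),(.014,-.024),(-.014,-.024)]])).round(1).tolist())
print('blk top pred',proj(C,place(p,[[-.025+a,-.094+b,.034] for a,b in [(-.026,.026),(.026,.026),(.026,-.026),(-.026,-.026)]])).round(1).tolist())
E
```

```text
slab top pred [[305.9, 196.5], [327.6, 196.5], [327.3, 231.1], [306.4, 231.1]]
blk top pred [[297.2, 192.6], [336.4, 192.6], [335.9, 229.2], [297.9, 229.2]]
```

View pics/w14a.png

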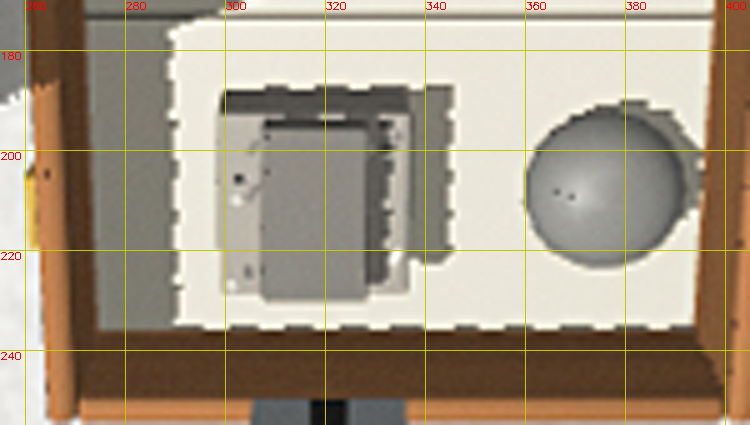

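```bash
python3 go.py sync .4602 .1405 .34 7; python3 go.py .57 .17 .35 -38;python3 go.py .7176 .1936 .33 -83
```

```text
tx 0.563 ty -0.079 tz -0.050 az 0.500 dist mm 114 deg -45.0 rows 4.2
tx 0.508 ty -0.548 tz 0.100 az 0.500 dist mm 151 deg -45.0 rows 4.2
```

arm_command(series=[{"tx":0.1,"ty":0,"tz":-0.05,"ax":0,"ay":0,"az":0.1,"fingers":1},{"tx":0.2,"ty":-0.01,"tz":-0.05,"ax":0,"ay":0,"az":0.2,"fingers":1},{"tx":0.35,"ty":-0.03,"tz":-0.05,"ax":0,"ay":0,"az":0.3,"fingers":1},{"tx":0.5,"ty":-0.06,"tz":-0.05,"ax":0,"ay":0,"az":0.4,"fingers":1},{"tx":0.563,"ty":-0.079,"tz":-0.05,"ax":0,"ay":0,"az":0.5,"fingers":1}])

```text
t: 32.58
tcp_pos: [0.5706, 0.1682, 0.347]
orientation: [0.001, 0.944, -0.33, -0.001]
contact_force: [-0.2, -0.6, -0.1]
width: -0.0001
```

arm_command(series=[{"tx":0.1,"ty":-0.11,"tz":0,"ax":0,"ay":0,"az":0.1,"fingers":1},{"tx":0.22,"ty":-0.24,"tz":0,"ax":0,"ay":0,"az":0.2,"fingers":1},{"tx":0.35,"ty":-0.38,"tz":0.05,"ax":0,"ay":0,"az":0.3,"fingers":1},{"tx":0.45,"ty":-0.5,"tz":0.1,"ax":0,"ay":0,"az":0.4,"fingers":1},{"tx":0.508,"ty":-0.548,"tz":0.1,"ax":0,"ay":0,"az":0.5,"fingers":1}])

```text
t: 33.2
tcp_pos: [0.7181, 0.1914, 0.325]
orientation: [0.002, 0.746, -0.666, -0.001]
contact_force: [-0.1, -0.4, -0.9]
width: -0.0
```

```bash
python3 - <<'E'
from h import *
st,im=grab('wrist','pics/w15.png');print(st['tcp_pos'],st['orientation'].tolist(),st['joint_positions'].round(2))
st,im=grab('side','pics/side3.png'); cv2.imwrite('pics/side3c.png',cv2.resize(im[0:280,120:420,::-1],None,fx=2.1,fy=2.1,interpolation=3))
E
```

```text
[0.71813461 0.19141098 0.32502748] [0.002102573249540027, 0.745830768928434, -0.6661310421698968, -0.0012157150152641452] [-0.69  0.91  1.06  1.07 -0.76  1.53 -1.27]
```

View pics/w15.png

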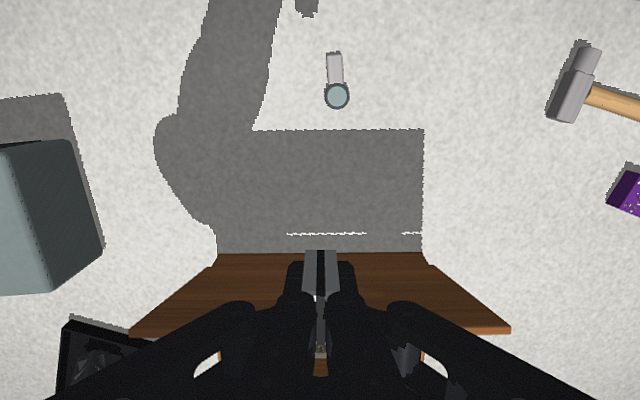

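View pics/side3c.png

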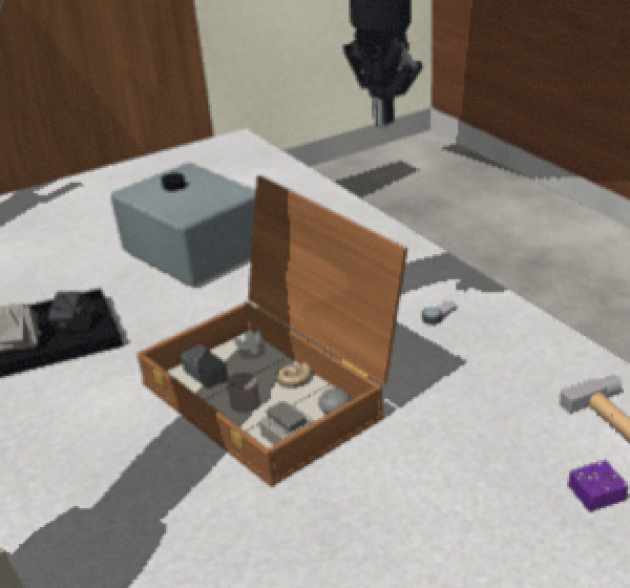

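```bash
python3 - <<'E'
from h import *
C=wristcal([0.71813461,0.19141098,0.32502748],[.0021026,.7458308,-.666131,-.0012157])
p=[.4794,.1641,.12294];c,s=np.cos(p[2]),np.sin(p[2])
for uv in [(129,334),(511,333)]:
    P=onz(C,uv,.24);d=P[:2]-p[:2];print(P,'local',c*d[0]+s*d[1],-s*d[0]+c*d[1])
d=np.array([.7176,.1936])-p[:2];print('tcp local',c*d[0]+s*d[1],-s*d[0]+c*d[1])
H=np.array([.095,.0565])
for th in np.radians(range(90,-1,-10)):
    cc=H+.14*np.array([-np.cos(th),np.sin(th)])+.008*np.array([np.sin(th),np.cos(th)])
    print(round(np.degrees(th)),'tcp',(cc+[.011,0]).round(4))
E
```

```text
[0.60041841 0.32745117 0.24      ] local 0.1401368562943751 0.14727771036642734
[0.63433705 0.03256806 0.24      ] local 0.13763781205352657 -0.1495392009978321
tcp local 0.2400197607373446 6.675018995204451e-05
90 tcp [0.114  0.1965]
80 tcp [0.0896 0.1958]
70 tcp [0.0656 0.1908]
60 tcp [0.0429 0.1817]
50 tcp [0.0221 0.1689]
40 tcp [0.0039 0.1526]
30 tcp [-0.0112  0.1334]
20 tcp [-0.0228  0.1119]
10 tcp [-0.0305  0.0887]
0 tcp [-0.034   0.0645]
```

arm_command(series=[{"tx":0,"ty":0,"tz":0.2,"ax":0,"ay":0,"az":0,"fingers":1},{"tx":0,"ty":0,"tz":0.4,"ax":0,"ay":0,"az":0,"fingers":1},{"tx":0,"ty":0,"tz":0.6,"ax":0,"ay":0,"az":0,"fingers":1},{"tx":0,"ty":0,"tz":0.675,"ax":0,"ay":0,"az":0,"fingers":1},{"tx":0,"ty":0,"tz":0.675,"ax":0,"ay":0,"az":0,"fingers":1}])

```text
t: 33.92
tcp_pos: [0.7168, 0.1926, 0.1935]
orientation: [0.001, 0.748, -0.663, -0.0]
contact_force: [-0.1, -0.5, 1.2]
width: 0.0001
```

arm_command(series=[{"tx":0,"ty":0.25,"tz":0,"ax":0,"ay":0,"az":0,"fingers":1},{"tx":0,"ty":0.35,"tz":0,"ax":0,"ay":0,"az":0,"fingers":1},{"tx":0,"ty":0.43,"tz":0,"ax":0,"ay":0,"az":0,"fingers":1},{"tx":0,"ty":0.5,"tz":0,"ax":0,"ay":0,"az":0,"fingers":1},{"tx":0,"ty":0.57,"tz":0,"ax":0,"ay":0,"az":0,"fingers":1}])

```text
t: 34.55
tcp_pos: [0.6065, 0.179, 0.1974]
orientation: [-0.003, 0.749, -0.663, 0.002]
contact_force: [2.6, 1.4, 1.7]
width: -0.0002
```

```bash
python3 - <<'E'
from h import *
st,im=grab('side','pics/side4.png'); cv2.imwrite('pics/side4c.png',cv2.resize(im[30:280,150:420,::-1],None,fx=2.1,fy=2.1,interpolation=3));print(st['tcp_pos'],st['contact_force'])
E
```

```text
[0.60650305 0.1790484  0.19735339] [2.58709337 1.42177112 1.73289762]
```

View pics/side4c.png

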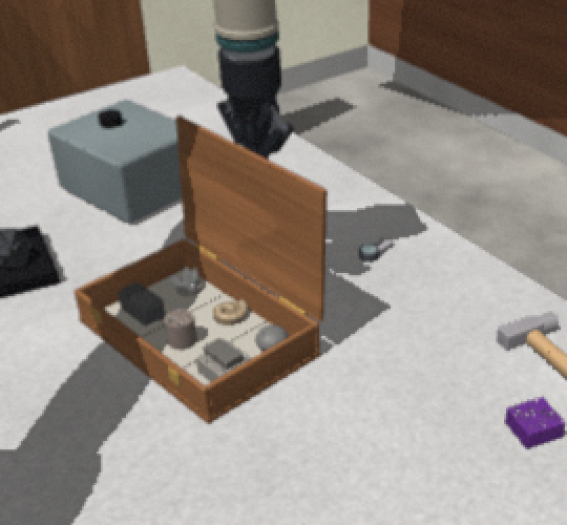

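arm_command(series=[{"tx":0,"ty":0.09,"tz":-0.005,"ax":0,"ay":0,"az":0,"fingers":1},{"tx":0,"ty":0.182,"tz":-0.004,"ax":0,"ay":0,"az":0,"fingers":1},{"tx":0,"ty":0.278,"tz":0.015,"ax":0,"ay":0,"az":0,"fingers":1},{"tx":0,"ty":0.371,"tz":0.047,"ax":0,"ay":0,"az":0,"fingers":1},{"tx":0,"ty":0.458,"tz":0.09,"ax":0,"ay":0,"az":0,"fingers":1}])

```text
t: 35.22
tcp_pos: [0.5153, 0.1681, 0.1784]
orientation: [-0.002, 0.748, -0.663, 0.002]
contact_force: [2.2, -0.1, 1.5]
width: -0.0003
```

```bash
python3 - <<'E'
from h import *
st,im=grab('side','pics/side5.png'); cv2.imwrite('pics/side5c.png',cv2.resize(im[30:280,150:420,::-1],None,fx=2.1,fy=2.1,interpolation=3));print(st['tcp_pos'],st['contact_force'],st['joint_positions'].round(2))
E
```

```text
[0.51533221 0.16805444 0.17836855] [ 2.20771969 -0.09506709  1.49342972] [-0.99  0.79  1.07  1.9  -0.85  0.98 -0.97]
```

View pics/side5c.png

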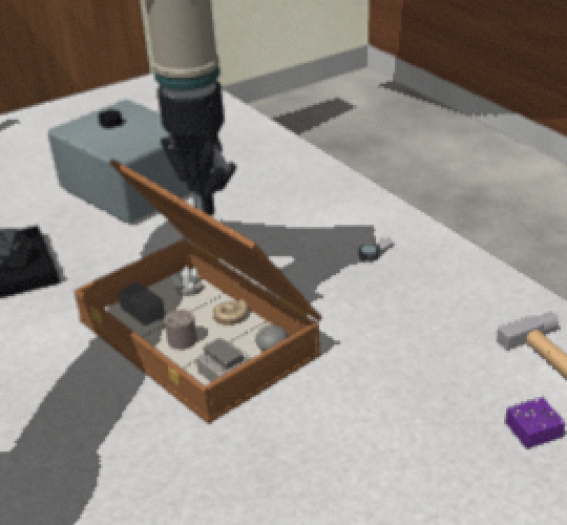

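arm_command(series=[{"tx":0,"ty":0.08,"tz":0.055,"ax":0,"ay":0,"az":0,"fingers":1},{"tx":0,"ty":0.152,"tz":0.122,"ax":0,"ay":0,"az":0,"fingers":1},{"tx":0,"ty":0.214,"tz":0.198,"ax":0,"ay":0,"az":0,"fingers":1},{"tx":0,"ty":0.264,"tz":0.282,"ax":0,"ay":0,"az":0,"fingers":1},{"tx":0,"ty":0.303,"tz":0.37,"ax":0,"ay":0,"az":0,"fingers":1}])

```text
t: 35.9
tcp_pos: [0.4548, 0.1613, 0.103]
orientation: [-0.002, 0.749, -0.663, 0.001]
contact_force: [0.9, -0.1, 1.1]
width: -0.0
```

```bash
python3 - <<'E'
from h import *
st,im=grab('side','pics/side6.png'); cv2.imwrite('pics/side6c.png',cv2.resize(im[30:280,150:420,::-1],None,fx=2.1,fy=2.1,interpolation=3));print(st['tcp_pos'],st['contact_force'],st['joint_positions'].round(2))
E
```

```text
[0.45476712 0.1613049  0.10300298] [ 0.93961507 -0.11986951  1.08498461] [-0.98  0.82  0.94  2.11 -1.02  0.77 -0.81]
```

View pics/side6c.png

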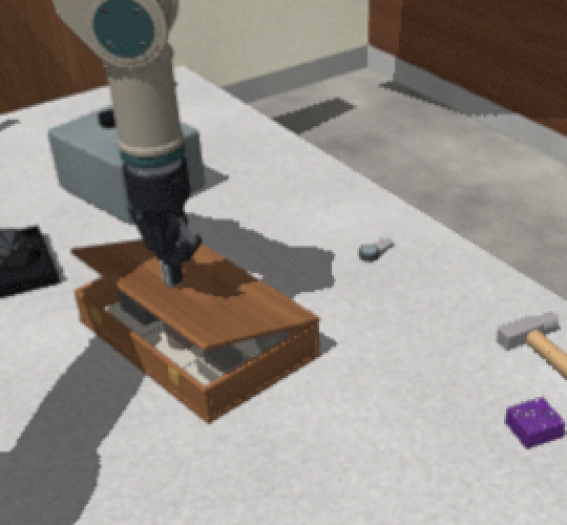

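arm_command(series=[{"tx":0,"ty":0,"tz":-0.2,"ax":0,"ay":0,"az":0,"fingers":1},{"tx":0,"ty":0,"tz":-0.4,"ax":0,"ay":0,"az":-0.1,"fingers":1},{"tx":0,"ty":0,"tz":-0.4,"ax":0,"ay":0,"az":-0.2,"fingers":1},{"tx":0,"ty":0,"tz":-0.4,"ax":0,"ay":0,"az":-0.3,"fingers":1},{"tx":0,"ty":0,"tz":-0.4,"ax":0,"ay":0,"az":-0.4,"fingers":1}])

```text
t: 36.58
tcp_pos: [0.4545, 0.1611, 0.1836]
orientation: [-0.001, 0.918, -0.397, 0.001]
contact_force: [-0.3, 0.3, -0.5]
width: -0.0001
```

arm_command(series=[{"tx":0,"ty":0,"tz":0,"ax":0,"ay":0,"az":-0.11,"fingers":1},{"tx":0,"ty":0,"tz":0,"ax":0,"ay":0,"az":-0.22,"fingers":1},{"tx":0,"ty":0,"tz":0,"ax":0,"ay":0,"az":-0.33,"fingers":1},{"tx":0,"ty":0,"tz":0,"ax":0,"ay":0,"az":-0.44,"fingers":1},{"tx":0,"ty":0,"tz":0,"ax":0,"ay":0,"az":-0.55,"fingers":1}])

```text
t: 37.2
tcp_pos: [0.4547, 0.1607, 0.1835]
orientation: [-0.0, 1.0, 0.023, 0.001]
contact_force: [1.0, 0.2, -0.2]
width: -0.0001
```

```bash
python3 - <<'E'
from h import *
st,im=grab('wrist','pics/w16.png');print(st['tcp_pos'],st['orientation'],st['contact_force'],st['joint_positions'].round(2))
E
```

```text
[0.45466336 0.1607422  0.18352197] [-2.93275781e-04  9.99726554e-01  2.33543181e-02  1.14340318e-03] [ 0.99383305  0.19561608 -0.20484781] [-0.85  0.55  0.67  2.04 -0.51  0.72  0.19]
```

View pics/w16.png

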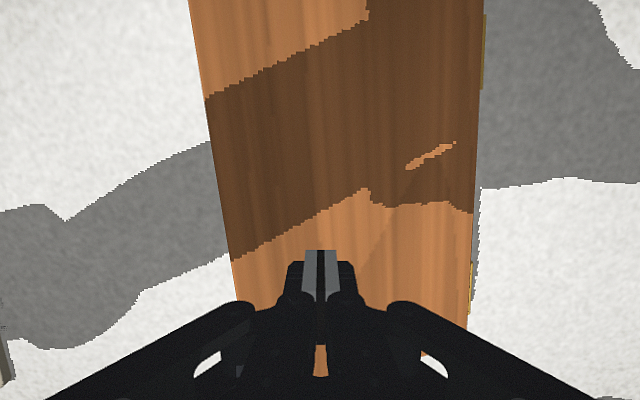

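arm_command(series=[{"tx":-0.12,"ty":0,"tz":0.2,"ax":0,"ay":0,"az":0,"fingers":1},{"tx":-0.12,"ty":0,"tz":0.35,"ax":0,"ay":0,"az":0,"fingers":1},{"tx":-0.12,"ty":0,"tz":0.44,"ax":0,"ay":0,"az":0,"fingers":1},{"tx":-0.12,"ty":0,"tz":0.52,"ax":0,"ay":0,"az":0,"fingers":1},{"tx":-0.12,"ty":0,"tz":0.58,"ax":0,"ay":0,"az":0,"fingers":1}])

```text
t: 37.88
tcp_pos: [0.4302, 0.16, 0.0661]
orientation: [-0.0, 1.0, 0.02, 0.0]
contact_force: [-0.2, -0.8, 1.4]
width: -0.0003
```

arm_command(series=[{"tx":0,"ty":0,"tz":0.01,"ax":0,"ay":0,"az":0,"fingers":1},{"tx":0,"ty":0,"tz":0.015,"ax":0,"ay":0,"az":0,"fingers":1},{"tx":0,"ty":0,"tz":0.02,"ax":0,"ay":0,"az":0,"fingers":1},{"tx":0,"ty":0,"tz":0.02,"ax":0,"ay":0,"az":0,"fingers":1},{"tx":0,"ty":0,"tz":0.02,"ax":0,"ay":0,"az":0,"fingers":1}])

```text
t: 38.5
tcp_pos: [0.4298, 0.1599, 0.0644]
orientation: [-0.001, 1.0, 0.02, 0.001]
contact_force: [-4.2, -1.1, 23.6]
width: -0.0001
```

arm_command(series=[{"tx":0,"ty":0,"tz":-0.1,"ax":0,"ay":0,"az":0,"fingers":1},{"tx":0,"ty":0,"tz":-0.3,"ax":0,"ay":0,"az":0,"fingers":1},{"tx":-0.1,"ty":0,"tz":-0.6,"ax":0,"ay":0,"az":0,"fingers":1},{"tx":-0.2,"ty":0,"tz":-0.9,"ax":0,"ay":0,"az":0,"fingers":1},{"tx":-0.2,"ty":0,"tz":-0.95,"ax":0,"ay":0,"az":0,"fingers":1}])

```text
t: 39.12
tcp_pos: [0.39, 0.159, 0.2555]
orientation: [-0.002, 1.0, 0.021, 0.002]
contact_force: [-0.7, 0.0, 0.1]
width: 0.0
```

```bash
python3 - <<'E'
from h import *
st,im=grab('side','pics/side7.png'); cv2.imwrite('pics/side7c.png',cv2.resize(im[110:350,150:420,::-1],None,fx=2.1,fy=2.1,interpolation=3));print(st['tcp_pos'],st['contact_force'],st['joint_positions'].round(2))
grid(im,175,130,140,110,5,'pics/side7d.png')
p=[.4794,.1641,.12294]
for z in (.0565,.0645): print(proj(CAL['side'],place(p,[[-.095,.149,z],[-.095,-.149,z],[.095,-.149,z],[.095,.149,z]])).round(1).tolist())
E
```

```text
[0.38999919 0.15903113 0.25546996] [-0.70637039  0.01449713  0.13675848] [-1.08  0.36  0.84  2.1  -0.37  0.82  0.03]
[[183.7, 167.3], [246.2, 215.6], [301.6, 183.4], [237.0, 142.7]]
[[183.2, 165.1], [245.8, 213.2], [301.5, 181.0], [236.7, 140.5]]
```

View pics/side7c.png

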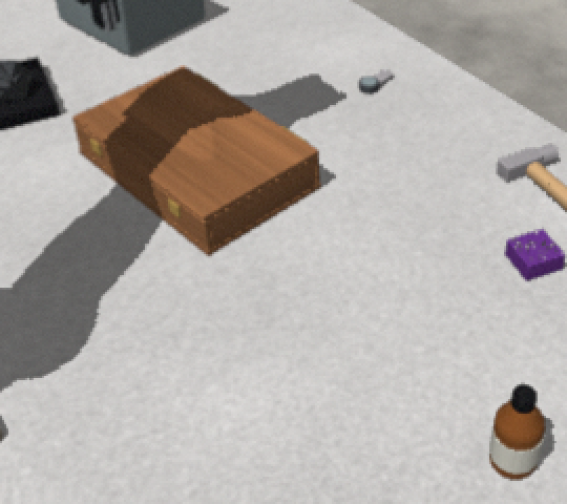

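View pics/side7d.png

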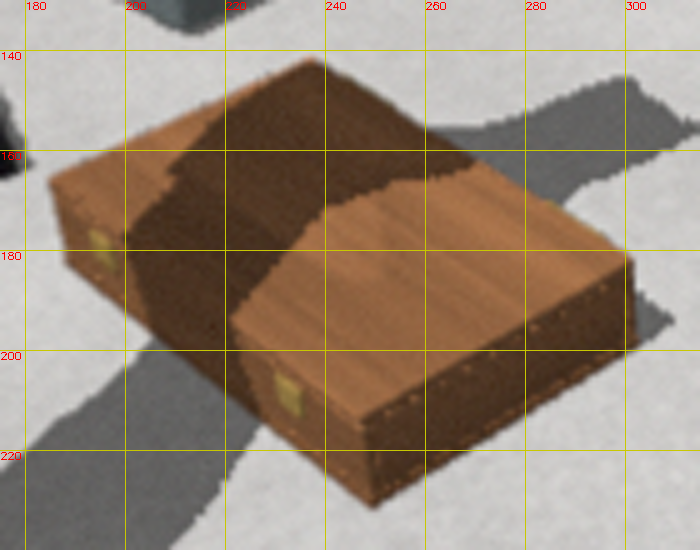

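```bash
python3 -c "
from bench import ticket; print(ticket.finish_job())"
```

```text
the job is handed in; nothing more can be done
None
```

The case is packed and shut, and the job was handed in at about 39 s of the 138 s allowed. The core stands in front of the ammonite, the granite block in front of the pebble and the rough rock in front of the crystals. The slab lies flat on the middle of the block. I then swung the lid over from behind and pressed it down.

- **Placement:** pictures taken before closing put the core, block and slab about 1 mm from their spots and the rock within about 2 mm. By the nominal heights, everything inside stood below the rim.
- **Lid:** the last side view shows it level on the rim. The fingertip bottomed out at 64.4 mm against an expected 64.5 mm, pressing with about 24 N. That press was the largest contact force I read after any move.
- **Bottle and purple block:** neither was touched, and both look unmoved in the side views.
- **Disagreements:** the wrist and side cameras differed by about 3 mm on where the case sits, and I used the wrist camera's figure. The measured tool position just after fast moves was also off by up to 4 mm, which I corrected before the placements.

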